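Put three containers back on their right stations

TASK

The three containers on the skills-lab bench have been left at each other's stations: stand the steel cup in the middle of the scale's pan, stand the small amber bottle (now on the scale) in the middle of the warmer's plate, and lay the instrument case in the middle of the shallow steel tray where the cup is now, lengthways along it and right side up. Each station has room for one, so use the empty round stand as the spot to park one on the way; never put a container down on the bare bench top. Leave the pump bottle and the roll of tape where they are.

Things in the scene. Friction and masses are not known exactly. Their poses are not given: they have to be found in the camera images.
- bottle_center (a point): Amber glass reagent bottle with a white screw cap, loose, upright, about 0.2 kg. Straight round body 52 mm in diameter up to 54 mm from its base, then a shoulder, and a cap 31 mm in diameter; 85 mm tall in all. The point is on its axis half-way up, 42.5 mm above its base; z points up. At the start it stands on the scale's pan.
- cup_center (a point): Open stainless-steel cup, loose, upright, about 0.12 kg, empty. Straight-sided, outside diameter 56 mm, 60 mm tall, wall 3 mm. The point is on its axis half-way up, 30 mm above its base; z points up. At the start it stands in the tray.
- case_center (a point): Closed metal instrument case, an oblong box with a dark seam round it, loose, about 0.25 kg. 100 mm long (its x axis), 42 mm wide (y), 46 mm tall (z, up). The point is its centre, 23 mm above its underside. At the start it lies on the warmer's plate, at any yaw up to about 35 degrees from the warmer's.
- scale_pan (a point): Bench scale, fixed: white housing 140 mm (x) by 120 mm (y), 36 mm tall, with a flat round steel pan 110 mm in diameter on top; the pan does not give. The point is the centre of the pan's upper face, 50 mm above the bench. z is up, -x is the side with the display.
- warmer_plate (a point): Warming plate (cold), fixed: grey housing 140 mm (x) by 120 mm (y) with a black knob on its -x side and a flat white ceramic plate 124 mm by 108 mm on top. The point is the centre of the plate's upper face, 60 mm above the bench. z is up.
- tray_floor (a point): Shallow oblong stainless-steel tray, fixed: 174 mm long (x) by 128 mm wide (y), with a thin rim 7 mm high round a flat floor of 170 mm by 124 mm. The point is the centre of its floor, 16 mm above the bench. z is up.
- stand_top (a point): Plain flat round white ceramic stand, fixed, empty at the start: 128 mm in diameter, 16 mm thick, no rim. The parking spot. The point is the centre of its flat upper face, 16 mm above the bench. z is up.
- pump_center (a point): White pump-dispenser bottle, loose, a bystander to be left alone: body 45 by 62 mm, 144 mm tall with its pump. The point is on its axis, 50 mm above the bench.
- tape_center (a point): Roll of paper tape lying flat, loose, a bystander to be left alone: 56 mm outer diameter, 22 mm tall. The point is its centre, 11 mm above the bench.
There are look-alikes about, which are no part of the job. Of the things like the part that bears cup_center, leave any that is blue or red; of the rest the smaller one is meant.

How it is judged:
By the outcome, as a careful person would: the job done as asked, in the order asked, and still so for the second after the job is handed in, with the robot touching nothing.
It also fails if it takes over 134 s, if anything falls off the work surface, if the arm or the gripper's body presses on something with over 40 N, if the wrist force passes 120 N, or if a joint passes its speed limit or range.

ROBOT

A 6-joint arm with a two-finger parallel gripper is mounted at the origin on the work surface. World frame = base frame: x ahead of the robot, y to its left, z up, the work surface at z = 0. Lengths are in mm, angles in degrees, forces in N, time in s.
With the tool pointing down it reaches from about 275 to 975 mm from the base axis. Payload 8.4 kg.
Tool frame: the origin (TCP) lies midway between the tips of the shut fingers; the grasp point (between the pads) lies 19 mm behind it; z points along the fingers, y is the direction in which the jaws open and shut (so a half turn about z gives the same grasp; the last joint's range is limited). The gripper opens to 92 mm and grips with 3 to 60 N. Pads are 20 mm wide; open, the fingers measure 128 mm over their backs; the gripper's body (75 mm by 189 mm) begins 69 mm behind the grasp point.
Start: joints at [68.044, 20.225, 93.587, -0, 66.188, -0.138], TCP at [232.288, 580.233, 214.583] pointing down, gripper open.
Joint ranges: [-150.9, 150.9], [-52.94, 120.26], [3.33, 152.33], [-74.26, 254.26], [0, 154.13], [-172.89, 172.89]. Speed limits (degrees/s): [127.2, 127.2, 159.86, 180, 180, 180].

INTERFACE

Orientations are given as a 3x3 rotation matrix whose columns are the frame's x, y, z axes.
In Python, from station import readout, eyes, env gives the robot as it stands.
- The arm moves only by the tool carry_out, never from a script. Its argument "increments" is one flat list of numbers, 6 for each row, row after row: the shift along the tool's x, y, z normalised to -1 to 1, where 1 is 100 mm, then the turn, a rotation vector about the tool's x, y, z normalised to -1 to 1, where 1 is 45 degrees. In form: [dx, dy, dz, wx, wy, wz, dx, dy, dz, wx, wy, wz, ...]. A call has 1 to 20 rows; each row is the pose to reach, as a shift and turn from the pose measured when the call began, along the tool's axes at that moment; what a row does not reach only later rows make up. A row lasts 1/8 s, in which the tool goes at most 62.5 mm and 10.7 degrees, less where a joint would pass 70% of its speed; a pose out of reach is approached as far as the arm can. A call with a number of a shift or a turn outside -1 to 1 is refused whole. A call with a gripper value outside its range is refused whole. "grip" is the gripper's target within -1 to 1 (shut at 1, half-way at 0, fully open at -1), set as the call begins (left out, the last holds). The fingers move at their own pace and stop on an object; "squeeze" is the grip in N (left out, the last holds). Time passes only in rows, so rows that repeat a pose let the fingers close. It gives the time, the measured TCP pose, the force and the opening at its end, in the units of the state.
- readout.get_obs(): the state, without advancing time (a new reading comes with each control period).
- eyes.read_camera(name): name is "scene" or "top" or "wrist"; returns a dict with "img" (480x640x3 uint8, red, green, blue), "fx", "fy", "cx", "cy" (pixels), "k1" (the pictures are not rectified: a ray, as slopes to the right and down, at radius r is drawn at 1 + k1 r^2 times it, then the intrinsics apply), "R" (3x3) and "t" (3): a world point X has camera coordinates R X + t; the wrist camera has in their place "tool_from_camera" (4x4, takes a point from camera to tool coordinates, whose origin is the TCP and whose axes are the flange's). Camera axes: x right, y down, z forward; pixel columns grow to the right and rows downward; lengths in mm; the calibration is good to about 2 mm. A picture is of the moment at which its call begins: read the wrist's pose just before it. There is no depth.
- env.hand_in(): hands the job in, once; it reports no verdict.
The state is a dict: "t": time; "q": joint angles; "qd": joint speeds; "joint_efforts": joint torques, N m; "position": TCP position; "tool_rot": TCP orientation; "ft_force": force on the tool from outside, world axes, zero at the start; "torque": the same for the moment, N m; "width": finger opening in mm.
Only numpy, scipy, OpenCV 4.12 (cv2) and the standard library are available. Lean on these libraries where they do the work, as an engineer would, in place of code of your own. Each camera call takes 0.05 s, during which the arm holds its last target.

## Working session

There is one attempt and no reset: what is moved stays moved. The work goes in short steps, Python scripts to look and compute and a tool call to move; the robot and the scene stay as the last step left them, time stands still between calls to the robot, and variables do not carry over. Pictures are saved under pics/ and viewed, and the job is handed in when it is done.

Besides the shell and the picture viewer there is one more tool, called after "Request:" by a JSON object that holds its "method" and its "body". carry_out: Moves the arm, as the interface text tells. Scaled input: -1 to 1 covers 100 mm each way for a shift and 45 degrees each way for a turn. Its arguments: {"type":"object","properties":{"increments":{"type":"array"},"grip":{"type":"number"},"squeeze":{"type":"number"}},"required":["increments"]}

```bash
ls; mkdir -p pics; python3 - <<'E'
from station import readout, eyes, env
import cv2
o=readout.get_obs(); print(o)
for n in ("scene","top","wrist"):
    c=eyes.read_camera(n); cv2.imwrite(f"pics/{n}0.png",c["img"][:,:,::-1])
    print(n,{k:v for k,v in c.items() if k!="img"})
E
```

```text
pics
{'t': 0.0, 'q': array([ 6.80444686e+01,  2.02626869e+01,  9.36275164e+01, -7.67321295e-04,
        6.61878676e+01, -1.38523716e-01]), 'qd': array([ 0.03011758, -0.013271  ,  0.01164079,  0.06441473, -0.03887991,
       -0.07899694]), 'joint_efforts': array([-1.42626301e-03, -5.93860710e+01, -3.34199417e+01,  6.97459280e-02,
        2.34777457e-02, -1.20027926e-04]), 'position': array([232.11110451, 579.78148194, 213.87315922]), 'tool_rot': array([[-9.28377564e-01,  3.71638064e-01, -4.98091555e-04],
       [ 3.71638398e-01,  9.28376697e-01, -1.26834991e-03],
       [-8.95051112e-06, -1.36261754e-03, -9.99999072e-01]]), 'ft_force': array([ 0.60929704, -0.79039954, -0.2672999 ]), 'torque': array([0.02961162, 0.00128745, 0.00965723]), 'width': 92.02889907275346}
scene {'fx': 609.7507580554264, 'fy': 609.7507580554264, 'cx': 318.2491398861439, 'cy': 238.9536658622142, 'k1': -0.14231775988810502, 'R': array([[ 0.4176509 ,  0.90844481, -0.01719775],
       [ 0.51017771, -0.25012868, -0.82289389],
       [-0.75185533,  0.33490846, -0.56793476]]), 't': array([-170.3725177 , -180.70422066
[... 197 characters left out ...]
,  5.54789315e-03],
       [-9.99007095e-01, -8.71369215e-04, -4.45428474e-02],
       [ 4.45469875e-02, -5.51455170e-03, -9.98992070e-01]]), 't': array([ -44.11074923,  452.94842844, 1422.36962169])}
wrist {'fx': 379.37356928977357, 'fy': 379.37356928977357, 'cx': 321.9333059650049, 'cy': 235.27778803683483, 'k1': -0.01041547192810599, 'tool_from_camera': array([[-5.21157152e-04, -9.57726342e-01, -2.87680348e-01,
         8.10952835e+01],
       [ 9.99999684e-01, -3.26580789e-04, -7.24352443e-04,
         6.10464246e-01],
       [ 5.99780540e-04, -2.87680635e-01,  9.57726210e-01,
        -1.70962723e+02],
       [ 0.00000000e+00,  0.00000000e+00,  0.00000000e+00,
         1.00000000e+00]])}
```

View pics/scene0.png

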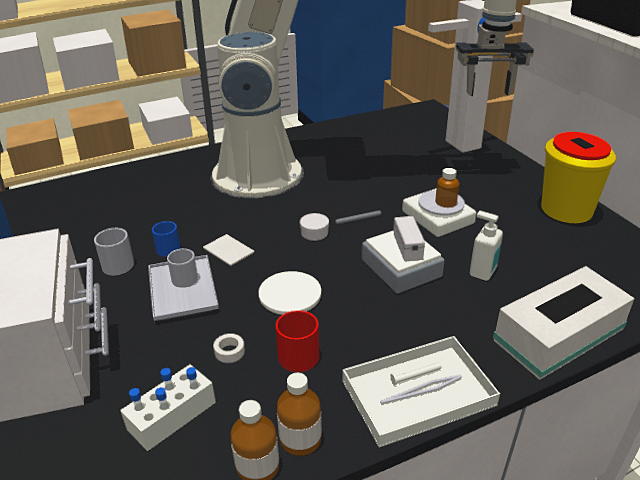

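View pics/top0.png

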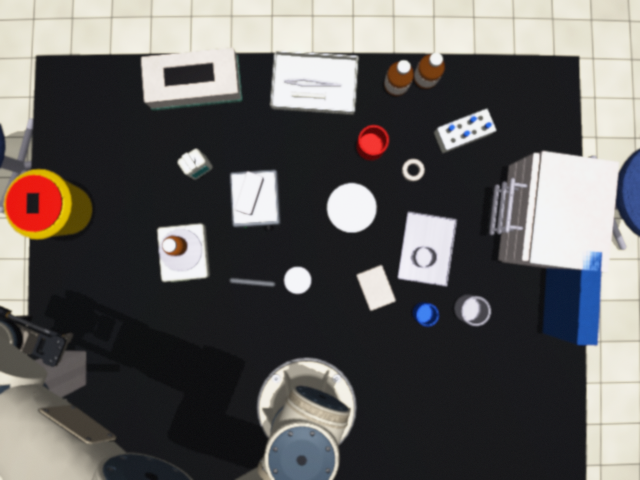

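View pics/wrist0.png

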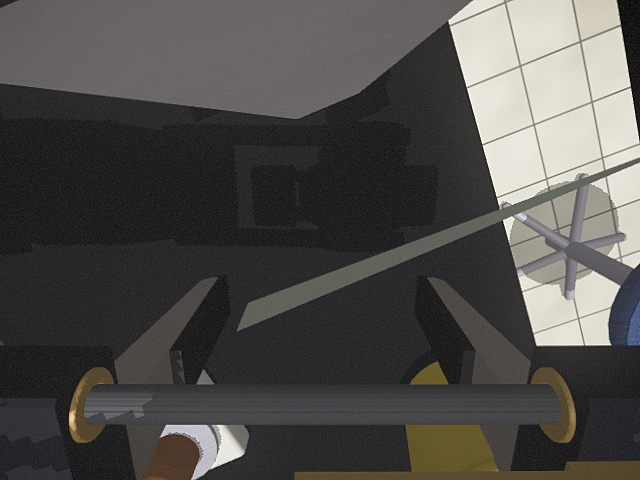

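Top view: pan at about (181,250) with the bottle, warmer at (255,198) with the case, stand at (351,208), tray at (427,249) with the cup at (424,257), tape at (413,169) and pump at (194,163). The blue cup at (427,314), the larger grey cup at (473,310) and the red one are look-alikes. Next I'll write helpers and get rough positions.

```bash
cat > h.py <<'E'
import numpy as np, cv2, json
from station import readout, eyes, env
def grab(name,fn=None):
    o=readout.get_obs(); c=eyes.read_camera(name)
    if name=="wrist":
        T=np.asarray(c["tool_from_camera"]); W=np.eye(4); W[:3,:3]=o["tool_rot"]; W[:3,3]=o["position"]
        M=np.linalg.inv(W@T); c["R"]=M[:3,:3]; c["t"]=M[:3,3]
    if fn: cv2.imwrite("pics/"+fn+".png",c["img"][:,:,::-1]); np.save("pics/"+fn+".npy",{k:v for k,v in c.items()},allow_pickle=True)
    c["o"]=o; return c
def load(fn): return np.load("pics/"+fn+".npy",allow_pickle=True).item()
def proj(c,X):
    X=np.atleast_2d(np.asarray(X,float)); P=X@c["R"].T+c["t"]; s=P[:,:2]/P[:,2:]
    r2=(s**2).sum(1,keepdims=True); d=s*(1+c["k1"]*r2)
    return d*[c["fx"],c["fy"]]+[c["cx"],c["cy"]]
def ray(c,uv):
    uv=np.atleast_2d(np.asarray(uv,float)); d=(uv-[c["cx"],c["cy"]])/[c["fx"],c["fy"]]; s=d.copy()
    for _ in range(30): s=d/(1+c["k1"]*(s**2).sum(1,keepdims=True))
    D=np.c_[s,np.ones(len(s))]@c["R"]; C=-c["R"].T@c["t"]; return C,D
def world(c,uv,z):
    C,D=ray(c,uv); k=(z-C[2])/D[:,2]; return (C+k[:,None]*D)
def circ(c,xyz,r,n=72):
    a=np.linspace(0,2*np.pi,n); return proj(c,np.array(xyz)+r*np.c_[np.cos(a),np.sin(a),0*a])
E
python3 - <<'E'
from h import *
c=grab("top","top1")
for n,uv,z in [("pan",(181,250),50),("bottlecap",(173,245),135),("warmer",(255,198),60),("case",(251,193),106),("stand",(351,208),16),("tray",(427,249),16),("cuptop",(424,257),76),("tape",(413,169),22),("pump",(194,163),100),("blue",(427,314),60),("grey",(473,310),60)]:
    print(n,world(c,uv,z).round(0))
E
```

```text
pan [[410. 320.  50.]]
bottlecap [[421. 317. 135.]]
warmer [[543. 129.  60.]]
case [[550. 134. 106.]]
stand [[ 522. -118.   16.]]
tray [[ 414. -317.   16.]]
cuptop [[ 393. -297.   76.]]
tape [[ 624. -281.   22.]]
pump [[626. 277. 100.]]
blue [[ 249. -307.   60.]]
grey [[ 258. -425.   60.]]
```

Request:
{"method": "carry_out", "body": {"increments": [-0.3, -0.2, -0.3, 0, 0, -0.15, -0.65, -0.4, -0.6, 0, 0, -0.3, -1, -0.65, -0.9, 0, 0, -0.485, -1, -0.65, -0.9, 0, 0, -0.485]}}

```text
t: 0.7
position: [302.7, 481.7, 306.7]
tool_rot: [[-1.0, 0.001, 0.002], [0.001, 1.0, 0.002], [-0.002, 0.002, -1.0]]
ft_force: [-0.2, -0.6, 0.7]
width: 92.2
```

```bash
cat >> h.py <<'E'
def inc(target,yaw=None):
    o=readout.get_obs(); R=np.array(o["tool_rot"]); d=R.T@(np.array(target)-o["position"])
    print("t",round(o["t"],2),"pos",np.round(o["position"],1),"yaw",round(np.degrees(np.arctan2(R[1,0],R[0,0])),1),"w",round(o["width"],1),"F",np.round(o["ft_force"],1),"q6",round(o["q"][5],1))
    print("d/100",np.round(d/100,3))
    if yaw is not None:
        from scipy.spatial.transform import Rotation as Ro
        a=np.radians(yaw); G=np.array([[np.cos(a),np.sin(a),0],[np.sin(a),-np.cos(a),0],[0,0,-1]])
        print("rot/45", np.round(np.degrees(Ro.from_matrix(R.T@G).as_rotvec())/45,3))
E
python3 -c "
from h import *
inc([470,230,300],180)"
```

```text
t 0.7 pos [302.7 481.7 306.7] yaw 179.9 w 92.2 F [-0.2 -0.6  0.7] q6 -32.2
d/100 [-1.676 -2.515  0.065]
rot/45 [ 0.003  0.003 -0.002]
```

Request:
{"method": "carry_out", "body": {"increments": [-0.3, -0.4, 0, 0, 0, 0, -0.6, -0.8, 0, 0, 0, 0, -0.84, -1, 0, 0, 0, 0]}}

```text
t: 1.08
position: [386.7, 380.5, 305.7]
tool_rot: [[-1.0, 0.004, 0.001], [0.004, 1.0, 0.002], [-0.001, 0.002, -1.0]]
ft_force: [0.5, 1.3, 0.7]
width: 92.0
```

Request:
{"method": "carry_out", "body": {"increments": [-0.4, -0.5, 0, 0, 0, 0, -0.7, -1, 0, 0, 0, 0, -0.84, -1, 0, 0, 0, 0]}}

```text
t: 1.45
position: [471.2, 278.0, 304.6]
tool_rot: [[-1.0, 0.009, 0.0], [0.009, 1.0, 0.001], [-0.0, 0.001, -1.0]]
ft_force: [-0.0, 0.4, 0.5]
width: 92.0
```

Request:
{"method": "carry_out", "body": {"increments": [0, -0.5, 0, 0, 0, 0, 0, -0.5, 0, 0, 0, 0, 0, -0.5, 0, 0, 0, 0]}}

```text
t: 1.82
position: [470.6, 229.5, 304.3]
tool_rot: [[-1.0, 0.01, -0.0], [0.01, 1.0, 0.001], [0.0, 0.001, -1.0]]
ft_force: [-0.6, 0.8, 0.2]
width: 91.8
```

```bash
python3 -c "
from h import *
inc([470,230,300],180)
grab('wrist','w1')"
```

```text
t 1.82 pos [470.6 229.5 304.3] yaw 179.4 w 91.8 F [-0.6  0.8  0.2] q6 -63.7
d/100 [0.006 0.005 0.043]
rot/45 [ 0.002 -0.    -0.013]
```

View pics/w1.png

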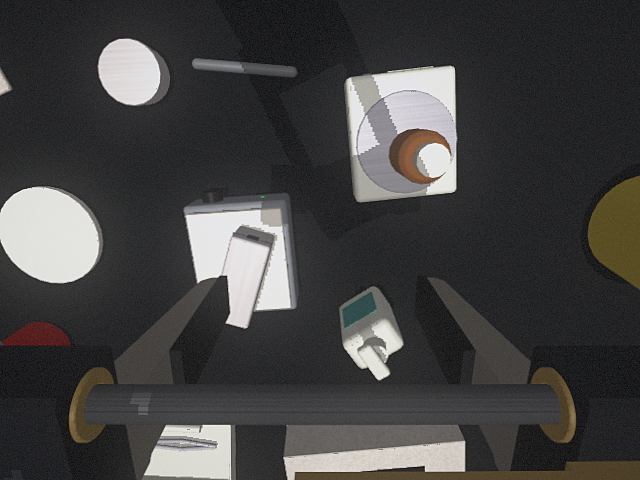

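The wrist view shows the scale with its pan at (407,142), bottle cap at (434,160), warmer plate about (241,252) with the case across it from (253,238) to (240,320), the pump at (370,325) and part of the stand at left (50,235). I'll zoom in to measure.

```bash
python3 -c "
import cv2
i=cv2.imread('pics/w1.png')
cv2.imwrite('pics/w1a.png',cv2.resize(i[55:215,330:480],None,fx=4,fy=3.75,interpolation=cv2.INTER_CUBIC)[:600])
cv2.imwrite('pics/w1b.png',cv2.resize(i[185:335,170:320],None,fx=4,fy=4,interpolation=cv2.INTER_CUBIC))"
```

```text
(no output)
```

View pics/w1a.png

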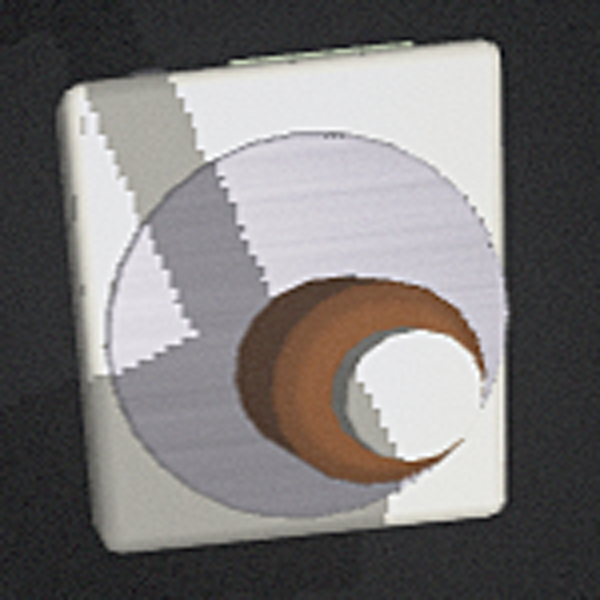

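View pics/w1b.png

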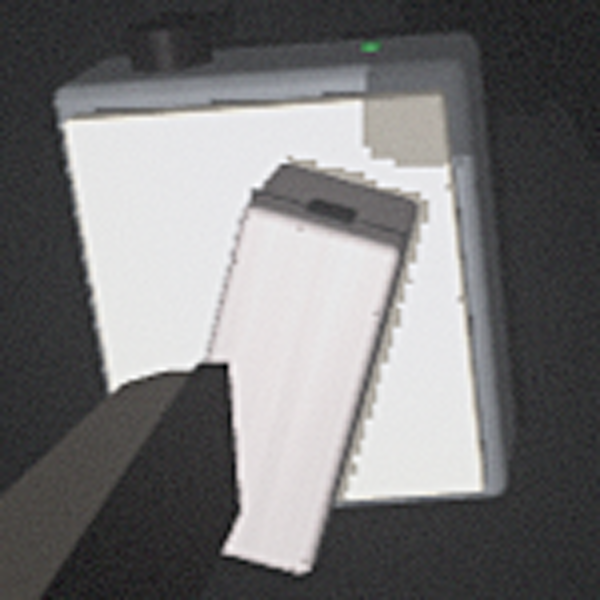

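```bash
cat > m1.py <<'E'
from h import *
from scipy.optimize import least_squares
def fitc(P,r=None):
    f=lambda p: np.hypot(P[:,0]-p[0],P[:,1]-p[1])-(p[2] if r is None else r)
    s=least_squares(f,[*P[:,:2].mean(0),50]); return s.x, np.abs(s.fun).max()
if __name__=="__main__":
    c=load('w1')
    A=np.array([(107,330),(155,220),(220,160),(320,132),(420,165),(480,225),(507,310),(120,385),(180,465),(310,517)])
    A=(A+.5)/[4,3.75]-.5+[330,55]
    print("pan",fitc(world(c,A,50)))
    B=np.array([(485,390),(415,462),(420,330),(465,340),(380,450)]);B=(B+.5)/[4,3.75]-.5+[330,55]
    print("cap",fitc(world(c,B,135)))
    S=np.array([(85,85),(497,42),(505,512)]);S=(S+.5)/[4,3.75]-.5+[330,55];W=world(c,S,36);print("scale",W,np.linalg.norm(np.diff(W,axis=0),axis=1))
    z=lambda L:(np.array(L)+.5)/4-.5+[170,185]
    W=world(c,z([(63,118),(443,95),(483,492)]),60); print("plate",W,np.linalg.norm(np.diff(W,axis=0),axis=1),"ctr",(W[0]+W[2])/2); d=W[2]-W[1];print(np.degrees(np.arctan2(d[1],d[0])))
    W=world(c,z([(250,207),(398,250),(302,573)]),106); print("case",W,np.linalg.norm(np.diff(W,axis=0),axis=1),"ctr",(W[0]+W[2])/2); d=W[2]-W[1];print(np.degrees(np.arctan2(d[1],d[0])))
E
python3 m1.py
```

```text
pan (array([412.87169411, 323.19326018,  53.5859322 ]), np.float64(2.042395084133844))
cap (array([423.30788489, 329.73290163,  15.21998955]), np.float64(0.5044264996846035))
scale [[344.22637452 262.37517852  36.        ]
 [333.75144833 372.41966849  36.        ]
 [469.18712268 386.61518835  36.        ]] [110.54190993 136.17758506]
plate [[487.77240481  76.0450116   60.        ]
 [482.31165615 183.27440888  60.        ]
 [605.39738595 190.24217285  60.        ]] [107.36835389 123.28279124] ctr [546.58489538 133.14359222  60.        ]
3.240000595727286
case [[500.65041233 138.19498976 106.        ]
 [512.56053992 175.27996879 106.        ]
 [605.64350881 144.19394851 106.        ]] [38.95056879 98.13653629] ctr [553.14696057 141.19446914 106.        ]
-18.46727528449921
```

Request:
{"method": "carry_out", "body": {"increments": [0.25, 0.5, 0.3, 0, 0, 0, 0.47, 1, 0.6, 0, 0, 0, 0.47, 1, 0.9, 0, 0, 0, 0.47, 1, 0.9, 0, 0, 0]}}

```text
t: 2.38
position: [422.4, 331.0, 212.3]
tool_rot: [[-1.0, 0.006, -0.004], [0.006, 1.0, -0.001], [0.004, -0.001, -1.0]]
ft_force: [-0.4, 0.5, 0.4]
width: 92.2
```

```bash
python3 -c "
from h import *
inc([423.3,329.7,61],180)
c=grab('wrist','w2')
i=c['img'][:,:,::-1].copy()
for z,r,p in [(135,15.5,(423.3,329.7)),(104,26,(423.3,329.7)),(50,26,(423.3,329.7)),(50,55,(412.9,323.2))]:
    cv2.polylines(i,[circ(c,(*p,z),r).astype(int)],True,(0,255,0),1)
cv2.imwrite('pics/w2o.png',i)"
```

```text
t 2.38 pos [422.4 331.  212.3] yaw 179.6 w 92.2 F [-0.4  0.5  0.4] q6 -51.8
d/100 [-0.015 -0.011  1.513]
rot/45 [-0.002 -0.005 -0.008]
```

View pics/w2o.png

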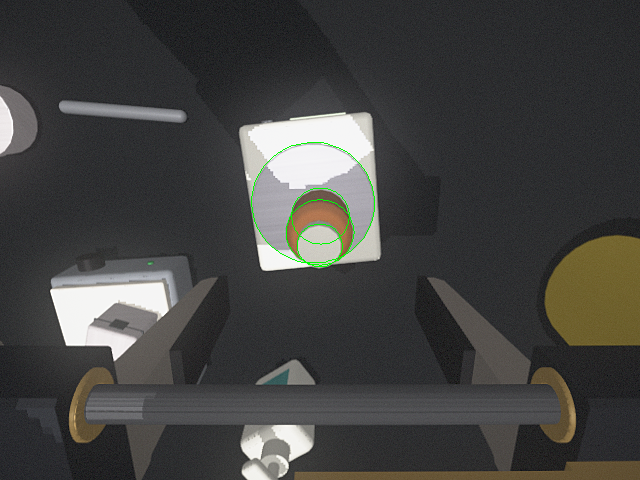

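Overlays match the cap, bottle body and pan, and the bottle is centred between the fingers at about (320,240). Descending to grasp it.

Request:
{"method": "carry_out", "body": {"increments": [-0.01, -0.01, 0.3, 0, 0, 0, -0.015, -0.01, 0.6, 0, -0.005, -0.008, -0.015, -0.01, 0.9, 0, -0.005, -0.008, -0.015, -0.01, 1, 0, -0.005, -0.008]}}

```text
t: 2.92
position: [425.2, 329.9, 114.0]
tool_rot: [[-1.0, 0.002, 0.002], [0.002, 1.0, -0.0], [-0.002, -0.0, -1.0]]
ft_force: [-0.6, -0.1, -0.1]
width: 92.1
```

Request:
{"method": "carry_out", "body": {"increments": [0, 0, 0.2, 0, 0, 0, 0, 0, 0.4, 0, 0, 0, 0, 0, 0.51, 0, 0, 0, 0, 0, 0.51, 0, 0, 0]}}

```text
t: 3.42
position: [425.6, 330.1, 63.3]
tool_rot: [[-1.0, 0.002, 0.002], [0.002, 1.0, 0.0], [-0.002, 0.0, -1.0]]
ft_force: [0.3, 0.2, 0.5]
width: 91.9
```

Request:
{"method": "carry_out", "body": {"increments": [0, 0, 0, 0, 0, 0, 0, 0, 0, 0, 0, 0, 0, 0, 0, 0, 0, 0, 0, 0, 0, 0, 0, 0, 0, 0, 0, 0, 0, 0, 0, 0, 0, 0, 0, 0], "grip": 1, "squeeze": 18}}

```text
t: 4.18
position: [425.6, 329.9, 63.4]
tool_rot: [[-1.0, 0.002, 0.002], [0.002, 1.0, -0.0], [-0.002, -0.0, -1.0]]
ft_force: [-0.3, -1.8, 3.5]
width: 50.7
```

Request:
{"method": "carry_out", "body": {"increments": [0, 0, -0.1, 0, 0, 0, 0, 0, -0.3, 0, 0, 0, 0, 0, -0.6, 0, 0, 0, 0, 0, -1, 0, 0, 0], "squeeze": 22}}

```text
t: 4.68
position: [424.7, 329.5, 164.0]
tool_rot: [[-1.0, 0.002, 0.0], [0.002, 1.0, -0.001], [-0.0, -0.001, -1.0]]
ft_force: [0.8, 0.1, -2.1]
width: 51.1
```

Request:
{"method": "carry_out", "body": {"increments": [0, -0.2, -0.1, 0, 0, 0, -0.05, -0.45, -0.2, 0, 0, 0, -0.15, -0.75, -0.3, 0, 0, 0, -0.2, -1, -0.3, 0, 0, 0]}}

```text
t: 5.18
position: [444.2, 227.3, 193.7]
tool_rot: [[-1.0, 0.002, -0.0], [0.002, 1.0, -0.002], [0.0, -0.002, -1.0]]
ft_force: [-0.0, 1.0, -2.5]
width: 50.6
```

Request:
{"method": "carry_out", "body": {"increments": [-0.05, -0.25, 0, 0, 0, 0, -0.1, -0.5, 0, 0, 0, 0, -0.15, -0.75, 0, 0, 0, 0, -0.2, -1, 0, 0, 0, 0]}}

```text
t: 5.68
position: [462.7, 125.1, 192.7]
tool_rot: [[-1.0, 0.003, -0.002], [0.003, 1.0, -0.002], [0.002, -0.002, -1.0]]
ft_force: [-0.1, 0.6, -2.3]
width: 50.9
```

Request:
{"method": "carry_out", "body": {"increments": [-0.05, -0.25, 0, 0, 0, 0, -0.1, -0.5, 0, 0, 0, 0, -0.15, -0.75, 0, 0, 0, 0, -0.2, -1, 0, 0, 0, 0]}}

```text
t: 6.18
position: [480.9, 23.3, 191.8]
tool_rot: [[-1.0, 0.003, -0.004], [0.003, 1.0, -0.003], [0.004, -0.003, -1.0]]
ft_force: [0.7, -0.3, -2.3]
width: 50.5
```

```bash
python3 -c "
from h import *
inc([522,-118,100],180)
c=grab('wrist','w3')"
```

```text
t 6.17 pos [480.9  23.3 191.8] yaw 179.8 w 50.5 F [ 0.7 -0.3 -2.3] q6 -87.0
d/100 [-0.419 -1.409  0.92 ]
rot/45 [-0.004 -0.005 -0.004]
```

View pics/w3.png

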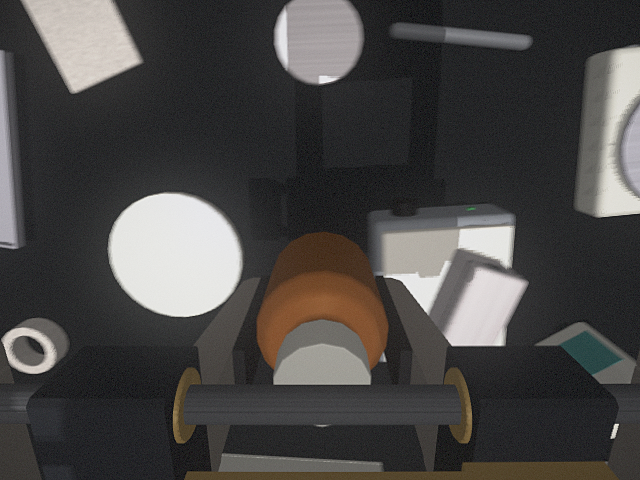

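The bottle is held upright. The stand is a full ellipse at about (176,255), and the small disc at (320,38) is a distractor. I'll fit the stand.

```bash
python3 -c "
from h import *
from m1 import fitc
c=load('w3'); g=cv2.cvtColor(c['img'],cv2.COLOR_RGB2GRAY)
m=(cv2.GaussianBlur(g,(3,3),0)>130).astype(np.uint8)
n,l=cv2.connectedComponents(m); k=l[255,176]
cs,_=cv2.findContours((l==k).astype(np.uint8),cv2.RETR_EXTERNAL,cv2.CHAIN_APPROX_NONE)
P=max(cs,key=len)[:,0,:].astype(float); print(P.min(0),P.max(0))
W=world(c,P,16); p,e=fitc(W); print(p,e)
inc([p[0],p[1],100],180)
"
```

```text
[108. 193.] [241. 316.]
[ 525.51642525 -120.20869954   64.12195768] 1.2680529652013277
t 6.22 pos [481.5  21.1 191.8] yaw 179.8 w 51.0 F [ 0.3 -1.4 -2.4] q6 -87.2
d/100 [-0.448 -1.408  0.923]
rot/45 [-0.005 -0.005 -0.004]
```

Request:
{"method": "carry_out", "body": {"increments": [-0.1, -0.3, 0, 0, 0, 0, -0.2, -0.6, 0.1, 0, 0, 0, -0.3, -0.85, 0.1, 0, 0, 0, -0.35, -1, 0.1, 0, -0.005, -0.004]}}

```text
t: 6.72
position: [515.2, -80.3, 181.1]
tool_rot: [[-1.0, 0.001, -0.001], [0.001, 1.0, -0.004], [0.001, -0.004, -1.0]]
ft_force: [0.3, 0.5, -2.4]
width: 50.8
```

Request:
{"method": "carry_out", "body": {"increments": [-0.05, -0.25, 0.2, 0, 0, 0, -0.1, -0.4, 0.5, 0, 0, 0, -0.1, -0.4, 0.8, 0, 0, 0, -0.1, -0.4, 1, 0, 0, 0, -0.1, -0.4, 1, 0, 0, 0]}}

```text
t: 7.35
position: [523.0, -120.4, 79.6]
tool_rot: [[-1.0, 0.001, -0.005], [0.001, 1.0, -0.003], [0.005, -0.003, -1.0]]
ft_force: [-1.0, -0.2, -2.7]
width: 50.8
```

```bash
python3 -c "
from h import *
inc([525.5,-120.2,29.5],180)"
```

```text
t 7.35 pos [ 523.  -120.4   79.6] yaw 180.0 w 50.8 F [-1.  -0.2 -2.7] q6 -102.7
d/100 [-0.027  0.003  0.501]
rot/45 [-0.004 -0.006 -0.001]
```

Request:
{"method": "carry_out", "body": {"increments": [-0.02, 0, 0.2, -0.004, -0.006, 0, -0.02, 0, 0.38, -0.004, -0.006, 0, -0.02, 0, 0.45, -0.004, -0.006, 0, -0.02, 0, 0.48, -0.004, -0.006, 0, -0.02, 0, 0.5, -0.004, -0.006, 0, -0.02, 0, 0.5, -0.004, -0.006, 0]}}

```text
t: 8.1
position: [525.0, -120.6, 29.9]
tool_rot: [[-1.0, 0.001, 0.0], [0.001, 1.0, -0.0], [-0.0, -0.0, -1.0]]
ft_force: [0.2, -0.0, -1.4]
width: 51.3
```

Request:
{"method": "carry_out", "body": {"increments": [0, 0, 0, 0, 0, 0, 0, 0, 0, 0, 0, 0, 0, 0, 0, 0, 0, 0, 0, 0, 0, 0, 0, 0, 0, 0, 0, 0, 0, 0], "grip": -1}}

```text
t: 8.72
position: [525.0, -120.6, 30.0]
tool_rot: [[-1.0, 0.001, 0.0], [0.001, 1.0, -0.0], [-0.0, -0.0, -1.0]]
ft_force: [0.4, 0.2, 0.2]
width: 91.9
```

Request:
{"method": "carry_out", "body": {"increments": [0, 0, -0.2, 0, 0, 0, 0, 0, -0.5, 0, 0, 0, 0, 0, -0.8, 0, 0, 0, 0, 0, -1, 0, 0, 0]}}

```text
t: 9.22
position: [525.4, -120.7, 131.4]
tool_rot: [[-1.0, 0.001, 0.001], [0.001, 1.0, -0.0], [-0.001, -0.0, -1.0]]
ft_force: [0.4, 0.3, -0.4]
width: 91.8
```

Request:
{"method": "carry_out", "body": {"increments": [0.1, -0.3, -0.3, 0, 0, 0, 0.3, -0.6, -0.6, 0, 0, 0, 0.5, -0.9, -1, 0, 0, 0, 0.5, -1, -1, 0, 0, 0]}}

```text
t: 9.72
position: [475.8, -222.6, 234.3]
tool_rot: [[-1.0, 0.002, 0.006], [0.002, 1.0, -0.003], [-0.006, -0.003, -1.0]]
ft_force: [0.2, 0.9, -0.4]
width: 91.8
```

```bash
python3 -c "
from h import *
inc([393,-297,300],180)
c=grab('wrist','w4')"
```

```text
t 9.72 pos [ 475.8 -222.6  234.3] yaw 179.9 w 91.8 F [ 0.2  0.9 -0.4] q6 -115.1
d/100 [ 0.822 -0.748 -0.66 ]
rot/45 [-0.004  0.008 -0.003]
```

View pics/w4.png

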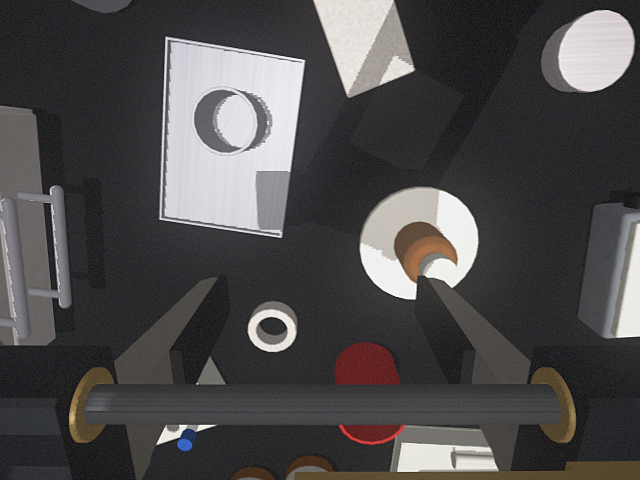

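The bottle stands in the middle of the stand. The tray corners are about (166,38), (304,60), (282,236) and (161,219), and the cup rim is centred around (228,121). Zooming in.

```bash
python3 -c "
import cv2
i=cv2.imread('pics/w4.png')
cv2.imwrite('pics/w4a.png',cv2.resize(i[30:245,145:315],None,fx=2.79,fy=2.79,interpolation=cv2.INTER_CUBIC))
cv2.imwrite('pics/w4b.png',cv2.resize(i[80:160,185:285],None,fx=7,fy=7,interpolation=cv2.INTER_CUBIC))"
```

```text
(no output)
```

View pics/w4a.png

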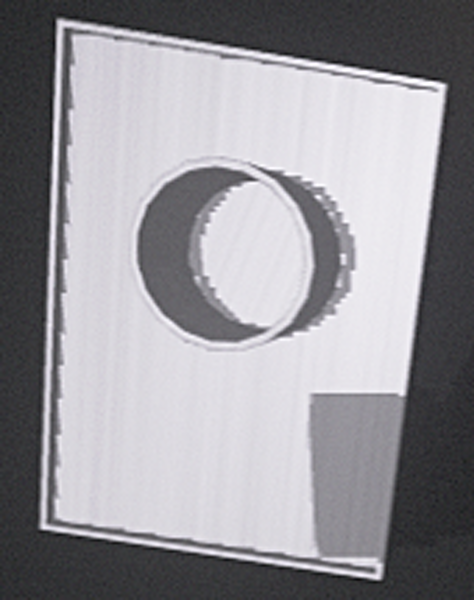

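View pics/w4b.png

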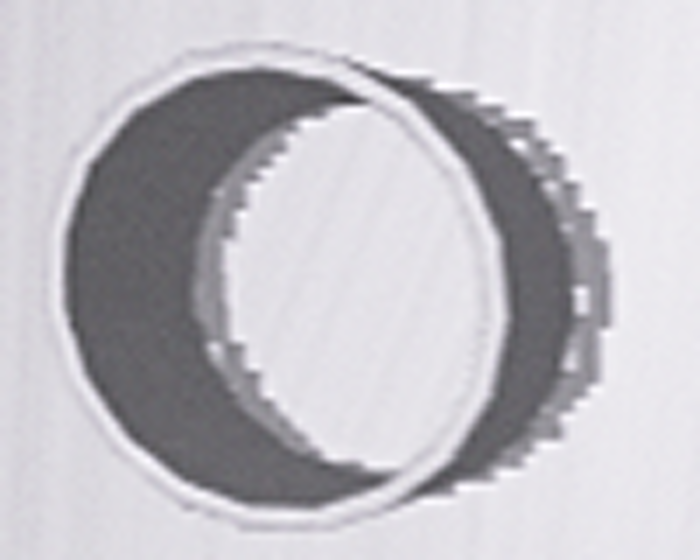

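```bash
python3 -c "
from h import *
from m1 import fitc
c=load('w4')
W=world(c,(np.array([(58,18),(446,86),(381,580),(41,528)])+.5)/2.79-.5+[145,30],23)
print(W,np.linalg.norm(W-np.roll(W,-1,0),axis=1),W.mean(0))
for a,b in((0,3),(1,2)):
  d=W[b]-W[a];print(np.degrees(np.arctan2(d[1],d[0])))
d=W[1]-W[0];print(np.degrees(np.arctan2(d[1],d[0]))-90);d=W[2]-W[3];print(np.degrees(np.arctan2(d[1],d[0]))-90)
P=(np.array([(55,270),(85,150),(160,75),(260,42),(380,85),(470,165),(510,290),(490,380),(400,490),(280,530),(160,470),(80,370)])+.5)/7-.5+[185,80]
print(fitc(world(c,P,76)))
"
```

```text
[[ 320.79031503 -365.29846738   23.        ]
 [ 341.93325163 -238.80335335   23.        ]
 [ 513.36401709 -266.15100676   23.        ]
 [ 492.79739213 -392.63830128   23.        ]] [128.24990309 173.59839139 128.14843634 174.16630297] [ 417.22124397 -315.72278219   23.        ]
-9.031383926321716
-9.06379111430389
-9.488946584530808
-9.235376038409626
(array([ 395.062647  , -303.49259826,   26.93587378]), np.float64(1.2417296702884322))
```

Request:
{"method": "carry_out", "body": {"increments": [0.3, -0.3, 0.1, 0, 0, 0, 0.6, -0.6, 0.3, 0, 0, 0, 0.81, -0.81, 0.6, 0, 0, 0, 0.81, -0.81, 0.8, 0, 0.006, 0, 0.81, -0.81, 0.8, 0, 0.006, 0]}}

```text
t: 10.4
position: [393.6, -302.3, 150.0]
tool_rot: [[-1.0, 0.002, -0.004], [0.002, 1.0, 0.001], [0.004, 0.001, -1.0]]
ft_force: [0.5, 0.3, -1.1]
width: 91.9
```

```bash
python3 -c "
from h import *
inc([395,-303.5,38],180)
c=grab('wrist','w5')
i=c['img'][:,:,::-1].copy()
p=(395,-303.5)
for z,r in [(76,28),(76,25),(16,28)]:
    cv2.polylines(i,[circ(c,(*p,z),r).astype(int)],True,(0,255,0),1)
cv2.imwrite('pics/w5o.png',i); cv2.imwrite('pics/w5z.png',cv2.resize(i[100:400,180:480],None,fx=2,fy=2))"
```

```text
t 10.4 pos [ 393.6 -302.3  150. ] yaw 179.9 w 91.9 F [ 0.5  0.3 -1.1] q6 -127.4
d/100 [-0.019 -0.013  1.12 ]
rot/45 [ 0.001 -0.005 -0.003]
```

View pics/w5z.png

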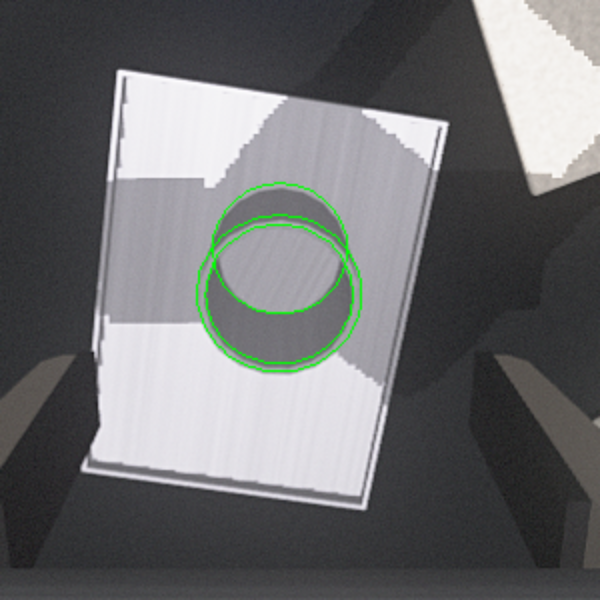

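The cup outline matches the projected model closely, with the blue and grey look-alikes out of the way. Descending to grasp the cup.

Request:
{"method": "carry_out", "body": {"increments": [-0.01, -0.01, 0.25, 0, -0.005, -0.003, -0.015, -0.01, 0.55, 0, -0.005, -0.003, -0.015, -0.01, 0.85, 0, -0.005, -0.003, -0.015, -0.01, 1, 0, -0.005, -0.003, -0.015, -0.01, 1, 0, -0.005, -0.003]}}

```text
t: 11.08
position: [395.8, -303.3, 51.0]
tool_rot: [[-1.0, -0.001, 0.001], [-0.001, 1.0, 0.001], [-0.001, 0.001, -1.0]]
ft_force: [-0.9, -0.1, 0.9]
width: 92.0
```

Request:
{"method": "carry_out", "body": {"increments": [0, 0, 0.12, 0, 0, 0, 0, 0, 0.12, 0, 0, 0]}}

```text
t: 11.32
position: [395.8, -303.2, 38.8]
tool_rot: [[-1.0, -0.001, 0.0], [-0.001, 1.0, 0.001], [-0.0, 0.001, -1.0]]
ft_force: [-0.4, -0.0, -0.5]
width: 92.0
```

Request:
{"method": "carry_out", "body": {"increments": [0, 0, 0, 0, 0, 0, 0, 0, 0, 0, 0, 0, 0, 0, 0, 0, 0, 0, 0, 0, 0, 0, 0, 0, 0, 0, 0, 0, 0, 0, 0, 0, 0, 0, 0, 0], "grip": 1, "squeeze": 15}}

```text
t: 12.08
position: [395.9, -303.3, 39.0]
tool_rot: [[-1.0, -0.001, 0.001], [-0.001, 1.0, 0.0], [-0.001, 0.0, -1.0]]
ft_force: [-0.2, -1.0, 2.9]
width: 56.0
```

Request:
{"method": "carry_out", "body": {"increments": [0, 0, -0.1, 0, 0, 0, 0, 0, -0.35, 0, 0, 0, 0, 0, -0.65, 0, 0, 0, 0, 0, -1, 0, 0, 0]}}

```text
t: 12.58
position: [395.4, -303.0, 140.0]
tool_rot: [[-1.0, -0.001, -0.0], [-0.001, 1.0, 0.001], [0.0, 0.001, -1.0]]
ft_force: [0.3, -0.7, -2.3]
width: 56.2
```

Request:
{"method": "carry_out", "body": {"increments": [0, 0.2, -0.1, 0, 0, 0, 0, 0.45, -0.15, 0, 0, 0, 0, 0.7, -0.2, 0, 0, 0, 0, 1, -0.2, 0, 0, 0]}}

```text
t: 13.08
position: [394.5, -200.9, 159.7]
tool_rot: [[-1.0, -0.001, -0.001], [-0.001, 1.0, 0.002], [0.001, 0.002, -1.0]]
ft_force: [-0.8, 0.9, -1.8]
width: 56.2
```

Request:
{"method": "carry_out", "body": {"increments": [0, 0.3, 0, 0, 0, 0, 0, 0.65, 0, 0, 0, 0, 0, 1, 0, 0, 0, 0]}}

```text
t: 13.45
position: [393.0, -98.7, 159.1]
tool_rot: [[-1.0, -0.001, -0.002], [-0.001, 1.0, 0.002], [0.002, 0.002, -1.0]]
ft_force: [-0.4, 1.3, -1.6]
width: 56.3
```

Request:
{"method": "carry_out", "body": {"increments": [0, 0.3, 0, 0, 0, 0, 0, 0.65, 0, 0, 0, 0, 0, 1, 0, 0, 0, 0]}}

```text
t: 13.82
position: [391.2, 3.1, 158.5]
tool_rot: [[-1.0, -0.001, -0.004], [-0.001, 1.0, 0.003], [0.004, 0.003, -1.0]]
ft_force: [0.1, 0.1, -1.8]
width: 55.9
```

Request:
{"method": "carry_out", "body": {"increments": [0, 0.3, 0, 0, 0, 0, 0, 0.65, 0, 0, 0, 0, 0, 1, 0, 0, 0, 0]}}

```text
t: 14.2
position: [389.3, 104.7, 158.0]
tool_rot: [[-1.0, -0.001, -0.006], [-0.001, 1.0, 0.003], [0.006, 0.003, -1.0]]
ft_force: [0.8, -0.3, -0.5]
width: 56.4
```

Request:
{"method": "carry_out", "body": {"increments": [-0.05, 0.3, 0, 0, 0, 0, -0.1, 0.65, 0, 0, 0, 0, -0.15, 1, 0, 0, 0, 0]}}

```text
t: 14.58
position: [402.4, 206.0, 157.4]
tool_rot: [[-1.0, -0.001, -0.007], [-0.001, 1.0, 0.002], [0.007, 0.002, -1.0]]
ft_force: [-0.0, -0.7, -1.2]
width: 56.1
```

```bash
python3 -c "
from h import *
inc([412.9,323.2,120],180)
c=grab('wrist','w6')"
```

```text
t 14.57 pos [402.4 206.  157.4] yaw -179.9 w 56.1 F [-0.  -0.7 -1.2] q6 -63.6
d/100 [-0.11   1.171  0.375]
rot/45 [ 0.002 -0.009  0.002]
```

View pics/w6.png

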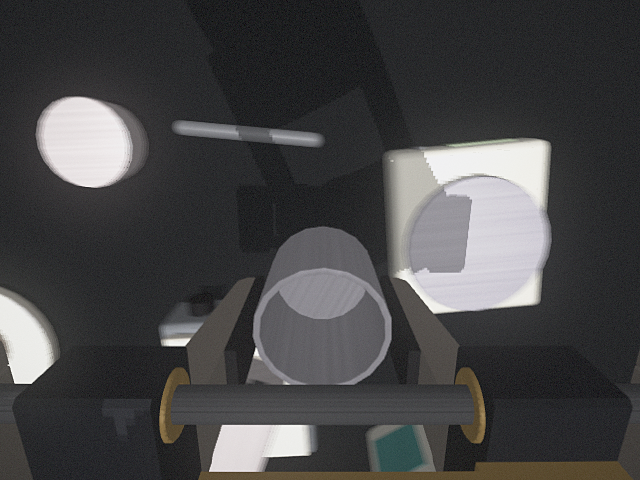

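Cup held upright. The pan is now clear at (480,243), but the picture is blurred. I'll take another now that the arm is still and fit the pan and the cup rim in the grip.

```bash
python3 -c "
from h import *
c=grab('wrist','w7')
i=c['img'][:,:,::-1]
cv2.imwrite('pics/w7a.png',cv2.resize(i[130:330,370:570],None,fx=3,fy=3,interpolation=cv2.INTER_CUBIC))
cv2.imwrite('pics/w7b.png',cv2.resize(i[220:400,230:420],None,fx=3.3,fy=3.3,interpolation=cv2.INTER_CUBIC))
print(c['o']['position'])"
```

```text
[403.77642523 209.34419568 157.78500986]
```

View pics/w7a.png

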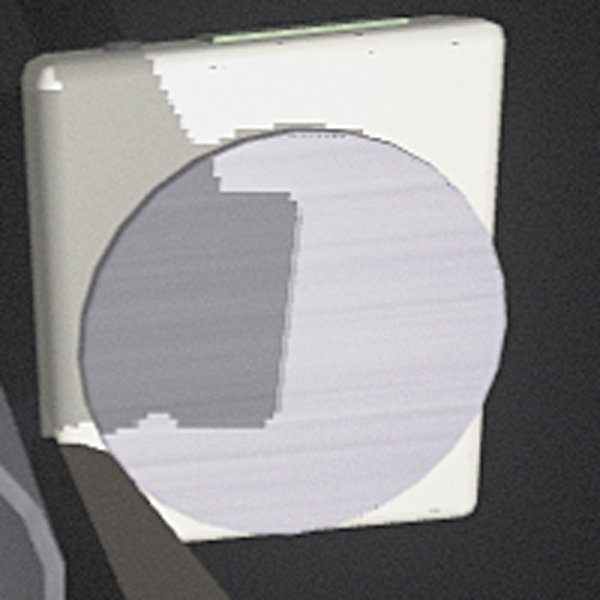

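View pics/w7b.png

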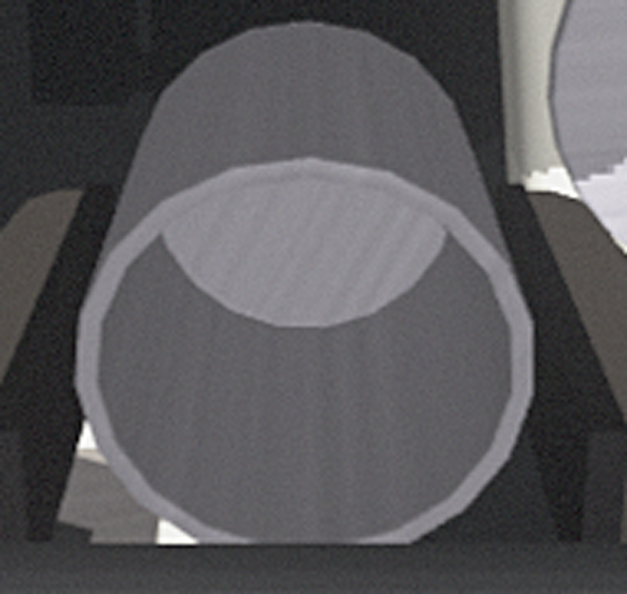

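```bash
python3 -c "
from h import *
from m1 import fitc
c=load('w7')
P=(np.array([(80,350),(100,265),(150,195),(230,145),(330,129),(430,168),(490,240),(507,320),(490,385),(440,450),(370,505),(290,533),(200,525),(110,450)])+.5)/3-.5+[370,130]
W=world(c,P,50);print(fitc(W))
P=(np.array([(77,350),(120,245),(200,180),(310,158),(420,183),(490,245),(533,340),(520,430),(465,510),(140,505),(95,430)])+.5)/3.3-.5+[230,220]
p,e=fitc(world(c,P,157.8-23+60));print(p,e)
inc([412.9,323.2,120],180)
"
```

```text
(array([412.50381486, 321.99709107,  54.47766654]), np.float64(1.5591857948262273))
[403.85372312 209.75092787  27.68693674] 0.5452596364046229
t 14.68 pos [403.2 207.5 157.6] yaw -179.8 w 56.1 F [-1.1 -0.2 -1.7] q6 -63.6
d/100 [-0.103  1.156  0.379]
rot/45 [ 0.004 -0.008  0.004]
```

Request:
{"method": "carry_out", "body": {"increments": [-0.03, 0.3, 0, 0, 0, 0, -0.06, 0.6, 0, 0, 0, 0, -0.09, 0.9, 0, 0, 0, 0, -0.09, 1, 0, 0, -0.008, 0.004]}}

```text
t: 15.18
position: [410.9, 308.0, 157.2]
tool_rot: [[-1.0, -0.001, -0.001], [-0.001, 1.0, 0.002], [0.001, 0.002, -1.0]]
ft_force: [0.6, -0.8, -2.0]
width: 56.3
```

```bash
python3 -c "
from h import *
inc([412.7,322.4,73],180)"
```

```text
t 15.18 pos [410.9 308.  157.2] yaw -179.9 w 56.3 F [ 0.6 -0.8 -2. ] q6 -53.6
d/100 [-0.019  0.142  0.842]
rot/45 [ 0.003 -0.001  0.002]
```

Request:
{"method": "carry_out", "body": {"increments": [-0.01, 0.1, 0.1, 0, 0, 0, -0.01, 0.14, 0.35, 0, 0, 0, -0.01, 0.14, 0.6, 0, 0, 0, -0.01, 0.14, 0.75, 0, 0, 0, -0.01, 0.14, 0.75, 0, 0, 0]}}

```text
t: 15.8
position: [410.9, 321.2, 81.0]
tool_rot: [[-1.0, -0.001, -0.003], [-0.001, 1.0, 0.001], [0.003, 0.001, -1.0]]
ft_force: [0.1, 0.2, -1.9]
width: 56.0
```

```bash
python3 -c "
from h import *
inc([412.7,322.4,73],180)"
```

```text
t 15.8 pos [410.9 321.2  81. ] yaw -180.0 w 56.0 F [ 0.1  0.2 -1.9] q6 -52.4
d/100 [-0.018  0.012  0.08 ]
rot/45 [ 0.001 -0.004  0.001]
```

Request:
{"method": "carry_out", "body": {"increments": [-0.018, 0.012, 0.03, 0, -0.004, 0, -0.018, 0.012, 0.06, 0, -0.004, 0, -0.018, 0.012, 0.08, 0, -0.004, 0, -0.018, 0.012, 0.08, 0, -0.004, 0]}}

```text
t: 16.3
position: [412.7, 322.4, 73.1]
tool_rot: [[-1.0, -0.001, 0.0], [-0.001, 1.0, 0.001], [-0.0, 0.001, -1.0]]
ft_force: [0.5, -0.2, -2.0]
width: 56.2
```

Request:
{"method": "carry_out", "body": {"increments": [0, 0, 0.008, 0, 0, 0, 0, 0, 0.008, 0, 0, 0]}}

```text
t: 16.55
position: [412.8, 322.5, 73.0]
tool_rot: [[-1.0, -0.001, 0.001], [-0.001, 1.0, 0.001], [-0.001, 0.001, -1.0]]
ft_force: [-2.0, -1.9, 6.5]
width: 56.0
```

Contact made. Releasing and retreating.

Request:
{"method": "carry_out", "body": {"increments": [0, 0, 0, 0, 0, 0, 0, 0, 0, 0, 0, 0, 0, 0, 0, 0, 0, 0, 0, 0, 0, 0, 0, 0, 0, 0, 0, 0, 0, 0], "grip": -1}}

```text
t: 17.18
position: [412.8, 322.5, 72.9]
tool_rot: [[-1.0, -0.001, 0.001], [-0.001, 1.0, 0.001], [-0.001, 0.001, -1.0]]
ft_force: [-0.1, 0.3, 0.5]
width: 91.9
```

Request:
{"method": "carry_out", "body": {"increments": [0, 0, -0.2, 0, 0, 0, 0, 0, -0.5, 0, 0, 0, 0, 0, -0.8, 0, 0, 0, 0, 0, -1, 0, 0, 0]}}

```text
t: 17.68
position: [413.0, 322.6, 174.3]
tool_rot: [[-1.0, -0.001, 0.001], [-0.001, 1.0, 0.002], [-0.001, 0.002, -1.0]]
ft_force: [0.9, 0.1, -0.0]
width: 92.0
```

Request:
{"method": "carry_out", "body": {"increments": [-0.3, -0.3, -0.2, 0, 0, 0, -0.6, -0.6, -0.5, 0, 0, 0, -0.8, -1, -0.8, 0, 0, 0, -0.8, -1, -0.8, 0, 0, 0, -0.8, -1, -0.8, 0, 0, 0]}}

```text
t: 18.3
position: [492.4, 222.7, 253.6]
tool_rot: [[-1.0, -0.0, 0.001], [-0.0, 1.0, 0.002], [-0.001, 0.002, -1.0]]
ft_force: [-0.2, 0.1, 0.2]
width: 92.1
```

```bash
python3 -c "
from h import *
inc([550,137,250],180)
c=grab('wrist','w8')"
```

```text
t 18.3 pos [492.4 222.7 253.6] yaw -180.0 w 92.1 F [-0.2  0.1  0.2] q6 -65.9
d/100 [-0.576 -0.857  0.035]
rot/45 [0.002 0.001 0.   ]
```

View pics/w8.png

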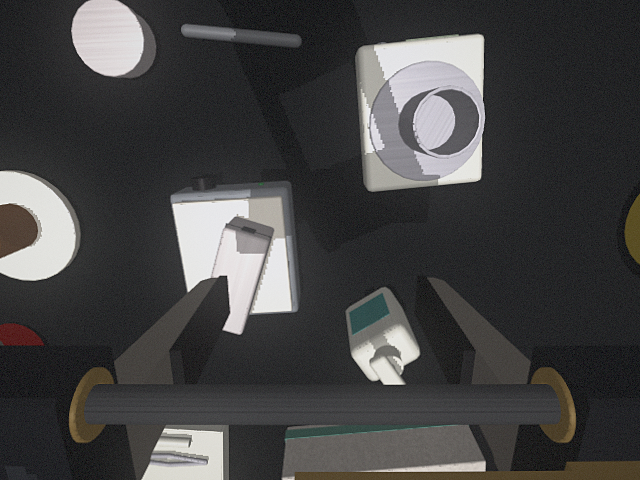

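Request:
{"method": "carry_out", "body": {"increments": [-0.2, -0.3, 0, 0, 0, 0.15, -0.4, -0.6, 0.1, 0, 0, 0.3, -0.55, -0.85, 0.3, 0, 0, 0.41, -0.58, -0.85, 0.4, 0, 0, 0.41, -0.58, -0.85, 0.4, 0, 0, 0.41, -0.58, -0.85, 0.4, 0, 0, 0.41]}}

```text
t: 19.1
position: [549.7, 139.3, 213.4]
tool_rot: [[-0.95, 0.313, -0.0], [0.313, 0.95, 0.002], [0.001, 0.002, -1.0]]
ft_force: [0.7, -0.3, 0.2]
width: 92.0
```

```bash
python3 -c "
from h import *
c=load('w8'); i=c['img'][:,:,::-1].copy()
for p,z,r in [((412.7,322.4),50,55),((412.7,322.4),110,28),((412.7,322.4),50,28)]: cv2.polylines(i,[np.round(circ(c,(*p,z),r)*8).astype(int)],True,(0,255,0),1,cv2.LINE_AA,3)
cv2.imwrite('pics/w8o.png',cv2.resize(i[25:205,345:495],None,fx=3.3,fy=3.3))
inc([551,140,200],161.5)
c=grab('wrist','w9')"
```

```text
t 19.1 pos [549.7 139.3 213.4] yaw 161.7 w 92.0 F [ 0.7 -0.3  0.2] q6 -57.8
d/100 [-0.01   0.01   0.134]
rot/45 [ 0.002 -0.001  0.005]
```

View pics/w8o.png

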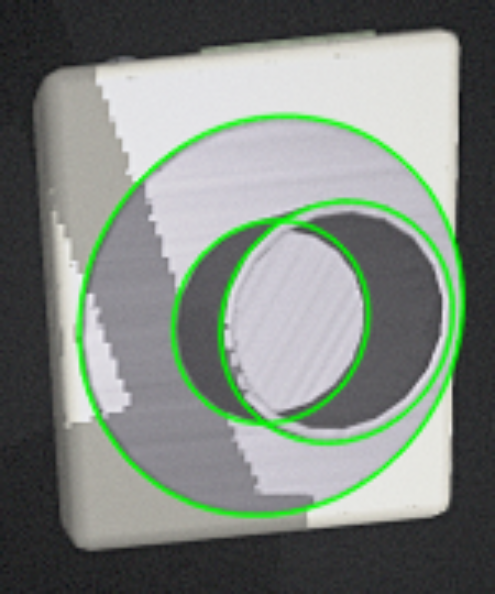

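View pics/w9.png

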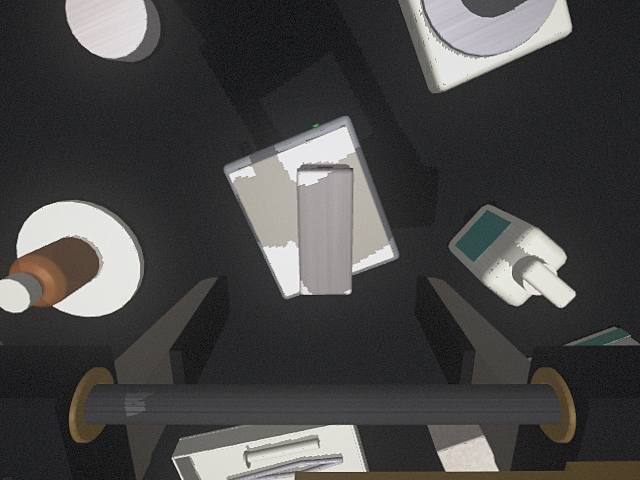

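The cup is centred on the pan (outlines match within about 1 px). The case is fully visible at (325,230) and nearly aligned with the tool. Measuring it and the plate.

```bash
python3 -c "
import cv2
i=cv2.imread('pics/w9.png')
cv2.imwrite('pics/w9a.png',cv2.resize(i[110:305,215:405],None,fx=3,fy=3,interpolation=cv2.INTER_CUBIC))"
```

```text
(no output)
```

View pics/w9a.png

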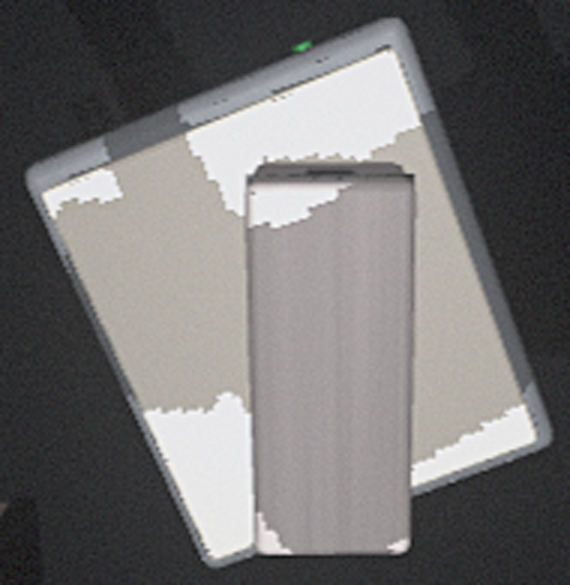

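```bash
python3 -c "
from h import *
c=load('w9'); z=lambda L:(np.array(L)+.5)/3-.5+[215,110]
a=lambda d:np.degrees(np.arctan2(d[1],d[0]))
W=world(c,z([(246,180),(414,177),(411,554),(256,554)]),106); print(W.round(1),np.linalg.norm(W-np.roll(W,-1,0),axis=1),W.mean(0),a(W[3]-W[0]),a(W[2]-W[1]))
W=world(c,z([(40,192),(396,48),(538,438),(212,562)]),60); print(W.round(1),np.linalg.norm(W-np.roll(W,-1,0),axis=1),W.mean(0),a(W[3]-W[0]),a(W[2]-W[1]))
inc([W[0][0],0,0])
"
```

```text
[[499.1 137.3 106. ]
 [511.2 176.2 106. ]
 [606.8 146.2 106. ]
 [593.7 106.8 106. ]] [ 40.79038072 100.19859525  41.5298854   99.45042572] [552.68006373 141.63023789 106.        ] -17.84099121730377 -17.41782131068895
[[488.2  76.   60. ]
 [482.4 183.6  60. ]
 [604.2 190.9  60. ]
 [611.9  83.2  60. ]] [107.75873048 122.0530858  107.92078451 123.98678993] [546.67145493 133.43294995  60.        ] 3.3160905476573532 3.3876714472053435
t 19.15 pos [549.9 139.2 213.6] yaw 161.7 w 92.0 F [ 0.1 -0.5  0.6] q6 -57.8
d/100 [ 0.149 -1.52   2.133]
```

```bash
python3 -c "
from h import *
inc([552.7,141.6,72],162.4)
"
```

```text
t 19.15 pos [549.9 139.2 213.6] yaw 161.7 w 92.0 F [ 0.1 -0.5  0.6] q6 -57.8
d/100 [-0.02   0.029  1.416]
rot/45 [ 0.002 -0.    -0.015]
```

Request:
{"method": "carry_out", "body": {"increments": [-0.01, 0.02, 0.25, 0, 0, -0.01, -0.02, 0.03, 0.5, 0, 0, -0.015, -0.02, 0.03, 0.8, 0, 0, -0.015, -0.02, 0.03, 0.85, 0, 0, -0.015]}}

```text
t: 19.65
position: [551.5, 142.0, 127.6]
tool_rot: [[-0.954, 0.301, -0.002], [0.301, 0.954, 0.001], [0.002, 0.001, -1.0]]
ft_force: [0.3, -0.4, -0.3]
width: 91.9
```

```bash
python3 -c "
from h import *
inc([552.7,141.6,72],162.4)
"
```

```text
t 19.65 pos [551.5 142.  127.6] yaw 162.5 w 91.9 F [ 0.3 -0.4 -0.3] q6 -58.3
d/100 [-0.013 -0.     0.556]
rot/45 [ 0.001 -0.003  0.001]
```

Request:
{"method": "carry_out", "body": {"increments": [-0.01, 0, 0.2, 0, -0.003, 0, -0.012, 0, 0.4, 0, -0.003, 0, -0.012, 0, 0.55, 0, -0.003, 0, -0.012, 0, 0.555, 0, -0.003, 0]}}

```text
t: 20.15
position: [552.3, 141.8, 71.9]
tool_rot: [[-0.954, 0.301, -0.001], [0.301, 0.954, 0.0], [0.001, 0.0, -1.0]]
ft_force: [0.2, -1.0, -0.9]
width: 91.8
```

Request:
{"method": "carry_out", "body": {"increments": [0, 0, 0, 0, 0, 0, 0, 0, 0, 0, 0, 0, 0, 0, 0, 0, 0, 0, 0, 0, 0, 0, 0, 0, 0, 0, 0, 0, 0, 0, 0, 0, 0, 0, 0, 0, 0, 0, 0, 0, 0, 0], "grip": 1, "squeeze": 28}}

```text
t: 21.02
position: [552.3, 141.7, 71.9]
tool_rot: [[-0.954, 0.301, -0.001], [0.301, 0.954, 0.0], [0.001, 0.0, -1.0]]
ft_force: [-0.8, -1.4, 1.9]
width: 42.1
```

Request:
{"method": "carry_out", "body": {"increments": [0, 0, -0.1, 0, 0, 0, 0, 0, -0.3, 0, 0, 0, 0, 0, -0.6, 0, 0, 0, 0, 0, -1, 0, 0, 0]}}

```text
t: 21.52
position: [551.4, 141.5, 172.4]
tool_rot: [[-0.954, 0.301, -0.003], [0.301, 0.954, -0.0], [0.003, -0.001, -1.0]]
ft_force: [1.0, 0.2, -3.1]
width: 41.6
```

```bash
python3 -c "
from h import *
inc([417,-315.7,190],170.8)
grab('wrist','w10')
"
```

```text
t 21.52 pos [551.4 141.5 172.4] yaw 162.5 w 41.6 F [ 1.   0.2 -3.1] q6 -58.3
d/100 [-0.094 -4.765 -0.172]
rot/45 [-0.001 -0.003 -0.185]
```

View pics/w10.png

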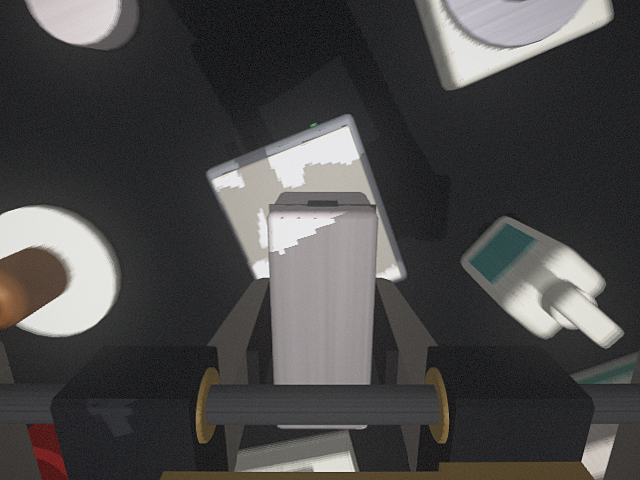

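```bash
python3 -c "
from h import *
c=load('w10'); o=readout.get_obs(); R=o['tool_rot'];p=np.array([551.4,141.5,172.4])
W=world(c,[(268,208),(376,207),(366,429),(279,429)],172.4+34); print(((W-p)@R).round(1))
"
```

```text
[[ 50.2 -19.3 -34.3]
 [ 50.6  20.6 -34.1]
 [-50.5  20.2 -33.7]
 [-50.5 -18.6 -33.9]]
```

Request:
{"method": "carry_out", "body": {"increments": [0, -0.2, -0.1, 0, 0, -0.05, 0, -0.4, -0.2, 0, 0, -0.1, 0, -0.65, -0.2, 0, 0, -0.15, 0, -0.9, -0.2, 0, -0.003, -0.185]}}

```text
t: 22.08
position: [526.8, 55.8, 198.1]
tool_rot: [[-0.987, 0.158, 0.007], [0.158, 0.987, 0.001], [-0.007, 0.002, -1.0]]
ft_force: [0.1, -0.6, -2.9]
width: 42.0
```

```bash
python3 -c "
from h import *
inc([417,-315.7,190],170.8)
"
```

```text
t 22.07 pos [526.8  55.8 198.1] yaw 170.9 w 42.0 F [ 0.1 -0.6 -2.9] q6 -75.0
d/100 [ 0.496 -3.842  0.068]
rot/45 [0.003 0.009 0.002]
```

Case is centred in the grip (ends ±50 mm). Continuing to the tray.

Request:
{"method": "carry_out", "body": {"increments": [0.04, -0.25, 0, 0, 0, 0, 0.07, -0.5, 0, 0, 0, 0, 0.1, -0.75, 0, 0, 0, 0, 0.13, -1, 0, 0, 0.009, 0]}}

```text
t: 22.58
position: [497.4, -41.6, 197.7]
tool_rot: [[-0.987, 0.158, -0.0], [0.158, 0.987, 0.003], [0.001, 0.002, -1.0]]
ft_force: [-0.2, 0.5, -3.3]
width: 41.8
```

Request:
{"method": "carry_out", "body": {"increments": [0.04, -0.25, 0, 0, 0, 0, 0.07, -0.5, 0, 0, 0, 0, 0.1, -0.75, 0, 0, 0, 0, 0.13, -1, 0, 0, 0, 0]}}

```text
t: 23.08
position: [468.3, -138.9, 197.5]
tool_rot: [[-0.987, 0.158, -0.0], [0.158, 0.987, 0.003], [0.001, 0.002, -1.0]]
ft_force: [0.5, -0.1, -2.5]
width: 41.9
```

Request:
{"method": "carry_out", "body": {"increments": [0.04, -0.25, 0, 0, 0, 0, 0.07, -0.5, 0, 0, 0, 0, 0.1, -0.75, 0, 0, 0, 0, 0.13, -1, 0, 0, 0, 0, 0.13, -1, 0, 0, 0, 0]}}

```text
t: 23.7
position: [439.1, -236.5, 197.3]
tool_rot: [[-0.987, 0.16, -0.0], [0.16, 0.987, 0.002], [0.001, 0.002, -1.0]]
ft_force: [0.4, -0.3, -3.1]
width: 42.0
```

```bash
python3 -c "
from h import *
inc([417,-315.7,120],170.8)
grab('wrist','w11')
"
```

```text
t 23.7 pos [ 439.1 -236.5  197.3] yaw 170.8 w 42.0 F [ 0.4 -0.3 -3.1] q6 -109.4
d/100 [ 0.091 -0.819  0.771]
rot/45 [ 0.003 -0.001 -0.   ]
```

View pics/w11.png

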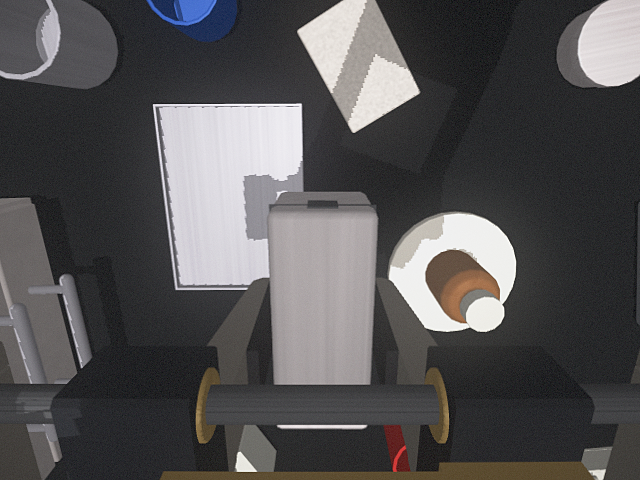

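```bash
python3 -c "
from h import *
c=load('w11')
W=world(c,[(154,104),(302,103),(176,290)],23); print(W.round(1),np.linalg.norm(np.diff(W,axis=0),axis=1),(W[1]+W[2])/2); d=W[2]-W[0]; print(np.degrees(np.arctan2(d[1],d[0])))
for z in (60,120,180): print(z,world(c,[(72,275),(89,360)],z).round(0))
inc([417.2,-315.7,120],170.8)
"
```

```text
[[ 321.4 -363.5   23. ]
 [ 341.3 -237.3   23. ]
 [ 494.1 -391.8   23. ]] [127.74454277 217.28472948] [ 417.71239349 -314.58896905   23.        ]
-9.307024668698254
60 [[ 451. -460.   60.]
 [ 536. -475.   60.]]
120 [[ 433. -414.  120.]
 [ 502. -426.  120.]]
180 [[ 415. -368.  180.]
 [ 468. -377.  180.]]
t 23.75 pos [ 439.2 -235.7  197.2] yaw 170.8 w 41.9 F [ 0.1 -0.3 -3.5] q6 -109.4
d/100 [ 0.089 -0.827  0.77 ]
rot/45 [ 0.004 -0.001 -0.   ]
```

```bash
python3 -c "
from h import *
def tri(obs):
    A=np.zeros((3,3));b=np.zeros(3)
    for c,uv in obs:
        C,D=ray(c,uv);D=D[0]/np.linalg.norm(D[0]);M=np.eye(3)-np.outer(D,D);A+=M;b+=M@C
    return np.linalg.solve(A,b).round(0)
a,b,t=load('w4'),load('w11'),load('top1')
print('low near',tri([(a,(57,187)),(b,(67,276))]),'low far',tri([(a,(70,306)),(b,(86,362))]))
print('up near',tri([(a,(8,200)),(b,(14,306))]))
cv2.imwrite('pics/t_h.png',cv2.resize(t['img'][140:280,470:570,::-1],None,fx=4,fy=4))
"
```

```text
low near [ 455. -476.   47.] low far [ 681. -657. -166.]
up near [ 455. -477.  107.]
```

View pics/t_h.png

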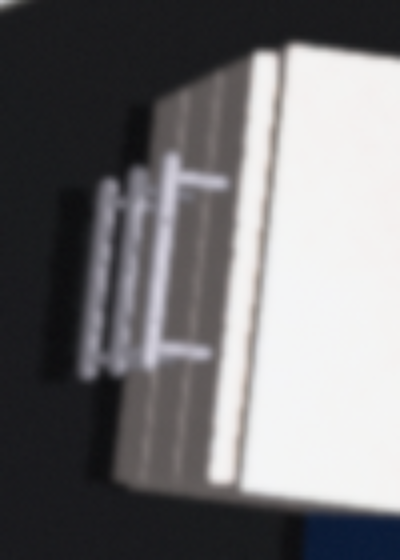

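Handles are at y≈-476, so the gripper has about 65 mm clearance. Moving over the tray and lowering.

Request:
{"method": "carry_out", "body": {"increments": [0.03, -0.25, 0.1, 0, 0, 0, 0.06, -0.5, 0.3, 0, 0, 0, 0.087, -0.75, 0.5, 0, 0, 0, 0.087, -0.82, 0.7, 0.004, -0.001, 0, 0.087, -0.82, 0.77, 0.004, -0.001, 0, 0.087, -0.82, 0.77, 0.004, -0.001, 0]}}

```text
t: 24.5
position: [417.6, -314.1, 119.8]
tool_rot: [[-0.987, 0.159, -0.001], [0.159, 0.987, 0.001], [0.001, 0.0, -1.0]]
ft_force: [0.4, -0.5, -2.4]
width: 41.8
```

```bash
python3 -c "
from h import *
inc([417.4,-315.3,28],170.8)
"
```

```text
t 24.5 pos [ 417.6 -314.1  119.8] yaw 170.8 w 41.8 F [ 0.4 -0.5 -2.4] q6 -117.9
d/100 [-0.001 -0.013  0.918]
rot/45 [ 0.001 -0.001  0.001]
```

Request:
{"method": "carry_out", "body": {"increments": [0, -0.01, 0.15, 0, -0.001, 0, 0, -0.013, 0.4, 0, -0.001, 0, 0, -0.013, 0.65, 0, -0.001, 0, 0, -0.013, 0.8, 0, -0.001, 0, 0, -0.013, 0.87, 0, -0.001, 0, 0, -0.013, 0.9, 0, -0.001, 0, 0, -0.013, 0.9, 0, -0.001, 0]}}

```text
t: 25.38
position: [417.6, -315.5, 30.2]
tool_rot: [[-0.987, 0.159, 0.001], [0.159, 0.987, 0.0], [-0.001, 0.0, -1.0]]
ft_force: [-0.5, 0.5, -3.2]
width: 42.3
```

```bash
python3 -c "
from h import *
inc([417.4,-315.3,28],170.8)
"
```

```text
t 25.38 pos [ 417.6 -315.5   30.2] yaw 170.8 w 42.3 F [-0.5  0.5 -3.2] q6 -118.1
d/100 [0.003 0.002 0.022]
rot/45 [0.    0.001 0.001]
```

Request:
{"method": "carry_out", "body": {"increments": [0, 0, 0.012, 0, 0, 0, 0, 0, 0.02, 0, 0, 0, 0, 0, 0.022, 0, 0, 0]}}

```text
t: 25.75
position: [417.7, -315.6, 28.1]
tool_rot: [[-0.987, 0.159, 0.001], [0.159, 0.987, -0.0], [-0.001, 0.0, -1.0]]
ft_force: [0.3, 0.3, -3.4]
width: 41.6
```

Request:
{"method": "carry_out", "body": {"increments": [0, 0, 0.006, 0, 0, 0, 0, 0, 0.006, 0, 0, 0]}}

```text
t: 26.0
position: [417.8, -315.6, 27.9]
tool_rot: [[-0.987, 0.159, 0.001], [0.159, 0.987, -0.0], [-0.001, -0.0, -1.0]]
ft_force: [-0.3, 1.9, 5.0]
width: 41.8
```

Contact. Opening part way (70 mm) so the fingers stay clear of the tray rim, then straight up.

Request:
{"method": "carry_out", "body": {"increments": [0, 0, 0, 0, 0, 0, 0, 0, 0, 0, 0, 0, 0, 0, 0, 0, 0, 0, 0, 0, 0, 0, 0, 0, 0, 0, 0, 0, 0, 0], "grip": -0.5}}

```text
t: 26.62
position: [417.8, -315.6, 27.9]
tool_rot: [[-0.987, 0.159, 0.001], [0.159, 0.987, -0.0], [-0.001, -0.0, -1.0]]
ft_force: [-0.7, -0.6, -0.1]
width: 68.8
```

Request:
{"method": "carry_out", "body": {"increments": [0, 0, -0.2, 0, 0, 0, 0, 0, -0.5, 0, 0, 0, 0, 0, -0.8, 0, 0, 0, 0, 0, -1, 0, 0, 0]}}

```text
t: 27.12
position: [418.0, -315.9, 129.3]
tool_rot: [[-0.987, 0.159, 0.002], [0.159, 0.987, -0.001], [-0.002, -0.001, -1.0]]
ft_force: [0.3, -0.2, 0.2]
width: 69.0
```

Request:
{"method": "carry_out", "body": {"increments": [-0.2, 0.3, -0.2, 0, 0, -0.1, -0.45, 0.65, -0.5, 0, 0, -0.2, -0.7, 1, -0.6, 0, 0, -0.2, -0.7, 1, -0.6, 0, 0, -0.2], "grip": -1}}

```text
t: 27.62
position: [505.0, -226.9, 190.4]
tool_rot: [[-1.0, 0.0, 0.004], [0.0, 1.0, -0.002], [-0.004, -0.002, -1.0]]
ft_force: [-0.1, -0.9, -0.6]
width: 92.2
```

```bash
python3 -c "
from h import *
inc([525,-120.6,150],180)
c=grab('wrist','w12')
i=c['img'][:,:,::-1].copy()
a=np.radians(-9.25); X=np.array([np.cos(a),np.sin(a)]);Y=np.array([-X[1],X[0]]); m=np.array([417.4,-315.3])
for hx,hy,z in [(50,21,62),(87,64,23)]:
    q=[(*(m+sx*hx*X+sy*hy*Y),z) for sx,sy in((-1,-1),(-1,1),(1,1),(1,-1))]
    cv2.polylines(i,[np.round(proj(c,q)*8).astype(int)],True,(0,255,0),1,cv2.LINE_AA,3)
cv2.imwrite('pics/w12o.png',i)
"
```

```text
t 27.62 pos [ 505.  -226.9  190.4] yaw 180.0 w 92.2 F [-0.1 -0.9 -0.6] q6 -114.4
d/100 [-0.198  1.063  0.403]
rot/45 [-0.002  0.005 -0.   ]
```

View pics/w12o.png

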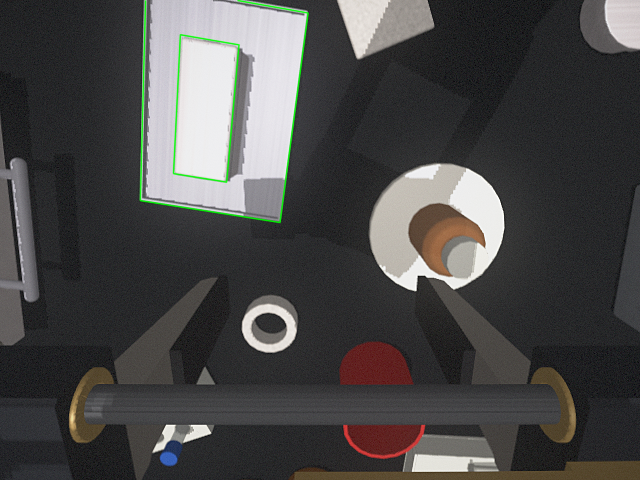

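The case lies centred in the tray and parallel to it, with both outlines matching. Back to the bottle.

Request:
{"method": "carry_out", "body": {"increments": [-0.05, 0.3, -0.1, 0, 0, 0, -0.1, 0.6, -0.1, 0, 0, 0, -0.17, 0.9, -0.1, 0, 0, 0, -0.17, 1, 0, 0, 0.005, 0, -0.17, 1, 0, 0, 0.005, 0]}}

```text
t: 28.3
position: [519.1, -127.8, 187.9]
tool_rot: [[-1.0, 0.0, -0.005], [0.0, 1.0, -0.001], [0.005, -0.001, -1.0]]
ft_force: [0.2, 0.3, 0.1]
width: 92.0
```

```bash
python3 -c "
from h import *
inc([523.5,-120.4,31],180)
c=grab('wrist','w13')
i=c['img'][:,:,::-1].copy()
p=(523.5,-120.4)
for z,r in [(101,15.5),(70,26),(16,26)]:
    cv2.polylines(i,[np.round(circ(c,(*p,z),r)*8).astype(int)],True,(0,255,0),1,cv2.LINE_AA,3)
cv2.imwrite('pics/w13o.png',cv2.resize(i[150:330,220:420],None,fx=3.5,fy=3.3))
"
```

```text
t 28.3 pos [ 519.1 -127.8  187.9] yaw 180.0 w 92.0 F [0.2 0.3 0.1] q6 -103.8
d/100 [-0.051  0.076  1.569]
rot/45 [-0.001 -0.006 -0.   ]
```

View pics/w13o.png

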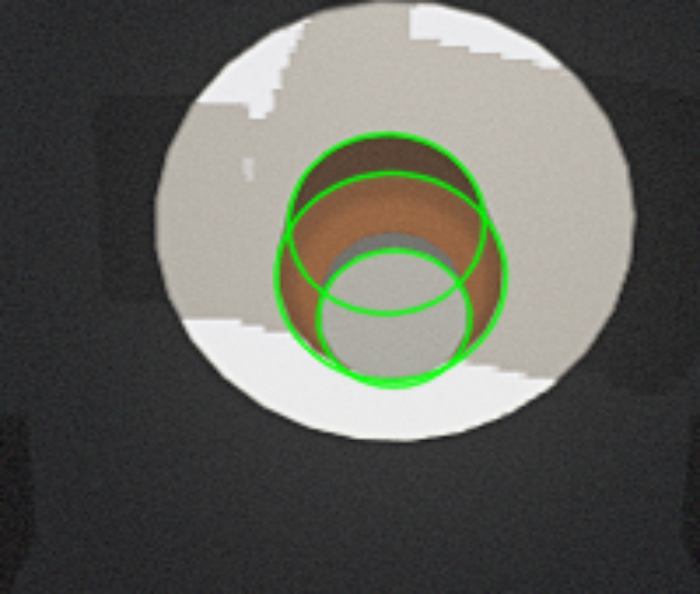

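The bottle is at (523.5, -120.4); the model overlay fits. Descending.

Request:
{"method": "carry_out", "body": {"increments": [-0.03, 0.05, 0.1, 0, -0.006, 0, -0.05, 0.076, 0.35, 0, -0.006, 0, -0.05, 0.076, 0.5, 0, -0.006, 0, -0.05, 0.076, 0.5, 0, -0.006, 0]}}

```text
t: 28.85
position: [523.3, -120.9, 137.1]
tool_rot: [[-1.0, 0.001, -0.002], [0.001, 1.0, -0.001], [0.002, -0.001, -1.0]]
ft_force: [-0.1, -0.5, 1.1]
width: 92.2
```

```bash
python3 -c "
from h import *
inc([523.5,-120.4,30],180)
"
```

```text
t 28.85 pos [ 523.3 -120.9  137.1] yaw 179.9 w 92.2 F [-0.1 -0.5  1.1] q6 -103.0
d/100 [-0.003  0.006  1.071]
rot/45 [-0.001 -0.002 -0.001]
```

Request:
{"method": "carry_out", "body": {"increments": [0, 0.005, 0.2, 0, -0.002, 0, 0, 0.005, 0.5, 0, -0.002, 0, 0, 0.005, 0.8, 0, -0.002, 0, 0, 0.005, 1, 0, -0.002, 0, 0, 0.005, 1, 0, -0.002, 0]}}

```text
t: 29.48
position: [522.6, -120.5, 36.5]
tool_rot: [[-1.0, 0.001, -0.002], [0.001, 1.0, -0.0], [0.002, -0.0, -1.0]]
ft_force: [0.5, 0.3, -0.5]
width: 92.2
```

Request:
{"method": "carry_out", "body": {"increments": [0, 0, 0.06, 0, 0, 0, 0, 0, 0.06, 0, 0, 0]}}

```text
t: 29.72
position: [522.9, -120.7, 31.0]
tool_rot: [[-1.0, 0.001, -0.001], [0.001, 1.0, -0.001], [0.001, -0.001, -1.0]]
ft_force: [0.2, -0.1, -0.3]
width: 91.9
```

Request:
{"method": "carry_out", "body": {"increments": [0, 0, 0, 0, 0, 0, 0, 0, 0, 0, 0, 0, 0, 0, 0, 0, 0, 0, 0, 0, 0, 0, 0, 0, 0, 0, 0, 0, 0, 0, 0, 0, 0, 0, 0, 0], "grip": 1, "squeeze": 22}}

```text
t: 30.48
position: [523.0, -120.7, 31.1]
tool_rot: [[-1.0, 0.001, -0.001], [0.001, 1.0, -0.001], [0.001, -0.001, -1.0]]
ft_force: [-0.4, -0.4, 1.8]
width: 51.1
```

Request:
{"method": "carry_out", "body": {"increments": [0, 0, -0.1, 0, 0, 0, 0, 0, -0.3, 0, 0, 0, 0, 0, -0.6, 0, 0, 0, 0, 0, -1, 0, 0, 0]}}

```text
t: 30.98
position: [522.1, -120.4, 131.7]
tool_rot: [[-1.0, 0.001, -0.003], [0.001, 1.0, -0.0], [0.003, -0.0, -1.0]]
ft_force: [0.3, 0.1, -3.1]
width: 50.7
```

```bash
python3 -c "
from h import *
inc([546.7,133.4,130],180)
"
```

```text
t 30.98 pos [ 522.1 -120.4  131.7] yaw 179.9 w 50.7 F [ 0.3  0.1 -3.1] q6 -103.0
d/100 [-0.242  2.538  0.016]
rot/45 [-0.    -0.004 -0.002]
```

Request:
{"method": "carry_out", "body": {"increments": [-0.03, 0.25, -0.1, 0, 0, 0, -0.05, 0.5, -0.2, 0, 0, 0, -0.07, 0.75, -0.2, 0, 0, 0, -0.1, 1, -0.2, 0, -0.004, 0]}}

```text
t: 31.48
position: [532.2, -19.6, 152.2]
tool_rot: [[-1.0, 0.001, 0.0], [0.001, 1.0, -0.0], [-0.0, -0.0, -1.0]]
ft_force: [-0.5, -0.2, -2.0]
width: 51.0
```

Request:
{"method": "carry_out", "body": {"increments": [-0.03, 0.25, 0, 0, 0, 0, -0.05, 0.5, 0, 0, 0, 0, -0.08, 0.75, 0, 0, 0, 0, -0.1, 0.9, 0, 0, 0, 0, -0.1, 0.9, 0, 0, 0, 0]}}

```text
t: 32.1
position: [542.3, 70.9, 152.4]
tool_rot: [[-1.0, -0.0, 0.0], [-0.0, 1.0, -0.0], [-0.0, -0.0, -1.0]]
ft_force: [0.4, 0.1, -2.2]
width: 50.8
```

```bash
python3 -c "
from h import *
inc([546.2,133.4,85],180)
c=grab('wrist','w14')
i=c['img'][:,:,::-1].copy()
a=np.radians(3.35); X=np.array([np.cos(a),np.sin(a)]);Y=np.array([-X[1],X[0]]); m=np.array([546.7,133.4])
q=[(*(m+sx*62*X+sy*54*Y),60) for sx,sy in((-1,-1),(-1,1),(1,1),(1,-1))]
cv2.polylines(i,[np.round(proj(c,q)*8).astype(int)],True,(0,255,0),1,cv2.LINE_AA,3)
p=c['o']['position']
cv2.polylines(i,[np.round(circ(c,(p[0]+.5,p[1],p[2]-15.1+85),15.5)*8).astype(int)],True,(0,255,0),1,cv2.LINE_AA,3)
cv2.imwrite('pics/w14o.png',i)
"
```

```text
t 32.1 pos [542.3  70.9 152.4] yaw -180.0 w 50.8 F [ 0.4  0.1 -2.2] q6 -82.7
d/100 [-0.039  0.625  0.673]
rot/45 [-0.     0.001  0.   ]
```

View pics/w14o.png

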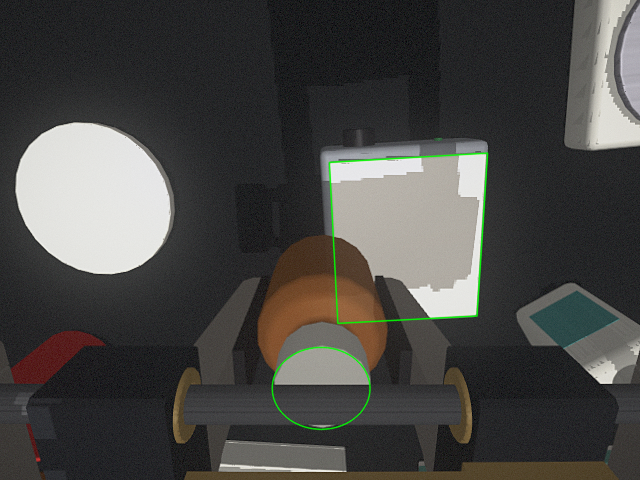

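Plate outline and cap overlay both match. Placing the bottle.

Request:
{"method": "carry_out", "body": {"increments": [-0.01, 0.2, 0, 0, 0, 0, -0.03, 0.45, 0.1, 0, 0, 0, -0.039, 0.62, 0.3, 0, 0, 0, -0.039, 0.625, 0.55, 0, 0, 0, -0.039, 0.625, 0.67, 0, 0, 0, -0.039, 0.625, 0.67, 0, 0, 0]}}

```text
t: 32.9
position: [545.6, 132.5, 84.6]
tool_rot: [[-1.0, 0.001, -0.001], [0.001, 1.0, -0.001], [0.001, -0.001, -1.0]]
ft_force: [0.0, 0.7, -1.8]
width: 50.8
```

```bash
python3 -c "
from h import *
inc([546.2,133.4,75],180)
"
```

```text
t 32.9 pos [545.6 132.5  84.6] yaw 179.9 w 50.8 F [ 0.   0.7 -1.8] q6 -76.4
d/100 [-0.007  0.009  0.096]
rot/45 [-0.001 -0.002 -0.001]
```

Request:
{"method": "carry_out", "body": {"increments": [-0.007, 0.009, 0.04, 0, -0.002, 0, -0.007, 0.009, 0.07, 0, -0.002, 0, -0.007, 0.009, 0.09, 0, -0.002, 0, -0.007, 0.009, 0.095, 0, -0.002, 0, -0.007, 0.009, 0.095, 0, -0.002, 0]}}

```text
t: 33.52
position: [546.3, 133.4, 75.2]
tool_rot: [[-1.0, 0.001, 0.0], [0.001, 1.0, -0.001], [-0.0, -0.001, -1.0]]
ft_force: [0.4, -0.3, -2.5]
width: 50.7
```

Request:
{"method": "carry_out", "body": {"increments": [0, 0, 0.007, 0, 0, 0, 0, 0, 0.007, 0, 0, 0]}}

```text
t: 33.78
position: [546.4, 133.4, 75.0]
tool_rot: [[-1.0, 0.001, 0.001], [0.001, 1.0, -0.001], [-0.001, -0.001, -1.0]]
ft_force: [-2.6, -0.7, 5.3]
width: 51.3
```

Contact. Releasing, then retreating up and back to a view that shows everything.

Request:
{"method": "carry_out", "body": {"increments": [0, 0, 0, 0, 0, 0, 0, 0, 0, 0, 0, 0, 0, 0, 0, 0, 0, 0, 0, 0, 0, 0, 0, 0, 0, 0, 0, 0, 0, 0], "grip": -1}}

```text
t: 34.4
position: [546.4, 133.4, 75.0]
tool_rot: [[-1.0, 0.001, 0.001], [0.001, 1.0, -0.001], [-0.001, -0.001, -1.0]]
ft_force: [0.1, 0.5, -0.2]
width: 91.9
```

Request:
{"method": "carry_out", "body": {"increments": [0, 0, -0.2, 0, 0, 0, 0, 0, -0.5, 0, 0, 0, 0, 0, -0.8, 0, 0, 0, 0, 0, -1, 0, 0, 0]}}

```text
t: 34.9
position: [546.8, 133.6, 176.4]
tool_rot: [[-1.0, 0.001, 0.002], [0.001, 1.0, -0.0], [-0.002, -0.0, -1.0]]
ft_force: [0.6, 0.6, 0.8]
width: 91.6
```

Request:
{"method": "carry_out", "body": {"increments": [0.2, 0.2, -0.3, 0, 0, 0, 0.4, 0.4, -0.6, 0, 0, 0, 0.6, 0.6, -0.9, 0, 0, 0, 0.6, 0.6, -1, 0, 0, 0, 0.6, 0.6, -1, 0, 0, 0, 0.6, 0.6, -1, 0, 0, 0]}}

```text
t: 35.65
position: [486.7, 192.9, 275.1]
tool_rot: [[-1.0, 0.002, 0.0], [0.002, 1.0, -0.001], [-0.0, -0.001, -1.0]]
ft_force: [-0.3, -0.4, 0.6]
width: 92.1
```

```bash
python3 -c "
from h import *
inc([0,0,0])
c=grab('wrist','w15')
i=c['img'][:,:,::-1].copy()
a=np.radians(3.35); X=np.array([np.cos(a),np.sin(a)]);Y=np.array([-X[1],X[0]]); m=np.array([546.7,133.4])
q=[(*(m+sx*62*X+sy*54*Y),60) for sx,sy in((-1,-1),(-1,1),(1,1),(1,-1))]
cv2.polylines(i,[np.round(proj(c,q)*8).astype(int)],True,(0,255,0),1,cv2.LINE_AA,3)
for z,r in [(145,15.5),(60,26),(114,26)]: cv2.polylines(i,[np.round(circ(c,(*m,z),r)*8).astype(int)],True,(0,255,0),1,cv2.LINE_AA,3)
for z,r in [(50,55),(110,28)]: cv2.polylines(i,[np.round(circ(c,(412.7,322.4,z),r)*8).astype(int)],True,(0,255,0),1,cv2.LINE_AA,3)
cv2.imwrite('pics/w15o.png',i)
grab('scene','s2');grab('top','t2')
"
```

```text
t 35.65 pos [486.7 192.9 275.1] yaw 179.9 w 92.1 F [-0.3 -0.4  0.6] q6 -68.4
d/100 [ 4.864 -1.933  2.752]
```

View pics/w15o.png

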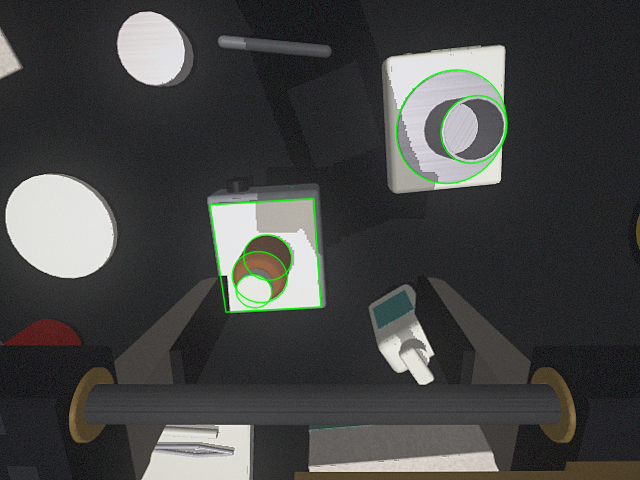

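View pics/s2.png

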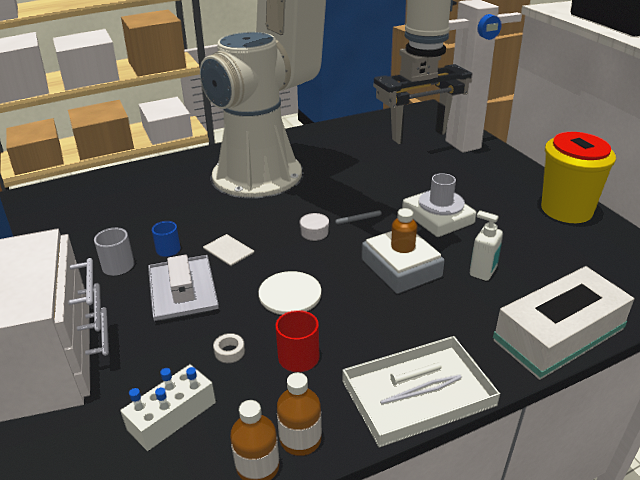

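View pics/t2.png

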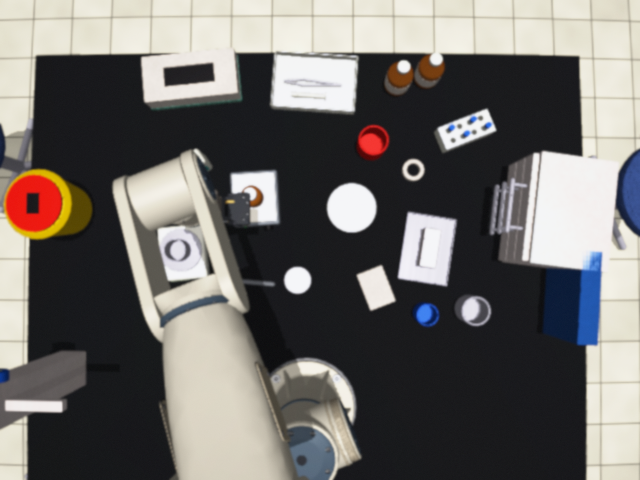

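All three containers are at their stations and upright, the stand is empty, and the pump at (487,245) and tape at (229,347) in the scene view haven't moved. Handing in.

```bash
python3 -c "
from station import env
print(env.hand_in())"
```

```text
the job is handed in; nothing more can be done
None
```

All three containers are at the stations you asked for, and I handed the job in after about 36 s of the 134 s allowed.

**What I did:** I parked the bottle on the round stand, then moved the cup to the scale's pan and the case from the warmer to the tray. Last, I moved the bottle from the stand to the warmer's plate. With a single parking spot, the case had to go before the bottle. Nothing was put down on the bare bench.

**Last checks:**
- **Cup and bottle:** both stand upright. Their outlines in the wrist camera match centred positions on the pan and the plate to within about 1–2 mm.
- **Case:** it lies right side up in the middle of the tray, parallel to it at about -9° yaw. This was checked from the wrist camera just after placing and still looked right in the final views.
- **Everything else:** the stand is empty, and the pump bottle, tape and look-alikes are where they were. The gripper is open, clear of everything, and reads no contact force.
- **Forces:** the highest wrist force I read was about 7 N, at the set-downs; I only read it at the end of each move.

No check failed. The largest disagreement was about 1 mm between separate measurements of the pan and tray centres, and I aimed between them.

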